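# Latch the feed bin's gate and fill it with tumbling chips

### The arm

A 6-joint arm with a two-finger parallel gripper is mounted at the origin on the work surface. World frame = base frame: x ahead of the robot, y to its left, z up, the work surface at z = 0. Lengths are in m, angles in rad, forces in N, time in s.
With the tool pointing down it reaches from about 0.225 to 0.875 m from the base axis. Payload 3.4 kg.
Tool frame: the origin (TCP) lies between the finger pads; the fingertips stand 8 mm ahead of it and the grasp point (between the pads) lies 11 mm behind it; z points along the fingers, y is the line along which they close (so a half turn about z gives the same grasp; the last joint's range is limited). The gripper opens to 85 mm and grips with 20 to 120 N. Pads are 22 mm wide; open, the fingers measure 114 mm over their backs; the gripper's body (76 mm by 85 mm) begins 54 mm behind the grasp point. The pads swing forward as they close: fully open they stand 13 mm farther back than shut.
Start: joints at [-1.291, 0.276, 1.505, -0, 1.361, -0.121], TCP at [0.224, -0.529, 0.239] pointing down, gripper open.
Joint ranges: [-2.89, 2.89], [-0.75, 2.08], [0.22, 2.7], [-1.18, 4.32], [0.11, 2.71], [-2.7, 2.7]. Speed limits (rad/s): [2.57, 2.57, 3.14, 3.14, 3.14, 3.14].

### API

Orientations are given as a unit quaternion [w, x, y, z].
In Python, from rig import manip gives the robot as it stands.
- The arm moves only by the tool move_arm, never from a script. Its argument "deltas" is a list that holds one entry, the list of rows, each a list of 5 numbers: the shift along the tool's x, y, z normalised to -1 to 1, where 1 is 80 cm, then the turn about the tool's z normalised to -1 to 1, where 1 is 120 degrees, then the closure, from -1 (fully open) to 1 (shut). In form: [[[tx, ty, tz, twist, grip], ...]]. A call has 1 to 12 rows; each row is the pose to reach, as a shift and turn from the pose commanded when the call began, along the tool's axes at that moment; what a row does not reach only later rows make up. A row lasts 1/10 s, in which the tool goes at most 50 mm and 8.59 degrees, less where a joint would pass 70% of its speed; a pose out of reach is approached as far as the arm can. A call with a number of a shift or a turn outside -1 to 1 is refused whole. A call with a gripper value outside its range is refused whole. The fingers move at their own pace and stop on an object; "squeeze" is the grip in N (left out, the last holds). Time passes only in rows, so rows that repeat a pose let the fingers close. It gives the time, the measured TCP pose, the force, the opening and the grip force at its end, in the units of the state.
- manip.get_state(): the state, without advancing time (a new reading comes with each control period).
- manip.get_image(name): name is "scene" or "side" or "wrist"; returns the picture (400x640x3 uint8, red, green, blue); there is no depth.
- manip.camera_params(name): a dict with "fx", "fy", "cx", "cy" (pixels), "R" (3x3) and "t" (3): a world point X has camera coordinates R X + t; the wrist camera has in their place "tool_from_camera" (4x4, takes a point from camera to tool coordinates, whose origin is the TCP and whose axes are the flange's). Camera axes: x right, y down, z forward; pixel columns grow to the right and rows downward; lengths in m; the calibration is good to about 2 mm. A picture is of the moment at which its call begins: read the wrist's pose just before it. camera_params takes no time and is no camera call.
- manip.sign_off(): hands the job in; it is judged then, once.
The state is a dict: "clock": time; "qpos": joint angles; "qd": joint speeds; "effort": joint torques, N m; "position": TCP position; "ee_rot": TCP orientation; "contact_force": force on the tool from outside, world axes, zero at the start; "moment": the same for the moment, N m; "width": finger opening in m; "gripper_force": force on a finger pad.
Only numpy, scipy, OpenCV 4.12 (cv2) and the standard library are available. Lean on these libraries where they do the work, as an engineer would, in place of code of your own. Each camera call takes 0.05 s, during which the arm holds its last target. There are 200 camera calls.

### The job

The gate on the side of the steel feed bin hangs open: push it shut, firmly but without ramming it, until its sprung tongue snaps in behind the strike and it stays shut by itself. Then pick up the scoop by its handle, tip all six ceramic chips into the bin, and stand the scoop upright on the table beside the bin again. Leave the bottle, the mug and the sanding block where they are.

Things in the scene. Friction and masses are not known exactly. Their poses are not given: they have to be found in the camera images.
- bin: Open-topped sheet-steel feed bin, fixed to the table: 180 (its x) x 175 (its y) mm outside, rim 160 mm above the table, 3 mm walls, inner floor 20 mm above the table, inner space about 174 x 155 mm. Origin on the table surface under the middle of the bin, z up. Its +y side is closed by the gate when shut; the other three sides are solid walls.
- gate_panel: The gate: aluminium leaf 167 mm long, 126 mm tall, 5 mm thick, on an upright hinge at the bin's corner (bin x -85, y +85 mm). Origin on the hinge axis at table height; x along the leaf to the free edge (leaf from x = 5 to 172 mm), +y the normal of its outer face (face at y = 2.5 mm), z up; the leaf spans 24 to 150 mm above the table.
- gate (a joint): Gate angle, rad: 0 = flush with the bin's side, growing as the gate swings outwards (counter-clockwise from above); it starts near 0.9 to 1.3. A light hinge spring (2 to 3 N at the push spot) swings it open again when it is not latched. Latched it reads between about -0.03 and 0.03.
- tongue (a joint): How far the latch tongue is pushed back into the gate, m: 0 = fully out, 0.0105 = fully in. Brass tongue with a 45 degree slope on its inner side, 30 mm tall, sticking 12 mm out of the gate's free edge on a spring of 2 to 5 N. It meets the strike at about 0.1 rad, is pressed back 8 mm (some 8 to 14 N at the push spot), rides over for 5 mm, then snaps out.
- latch_place (a point): Mean place of the strike, on the bin beyond the gate's free edge, 85 mm above the table (fixed to the bin, axes as the bin). The real strike and a rubber buffer share one bracket screwed on up to 4 mm further in or out each time: the depth must be felt. The buffer (1 N per mm) is met 1 mm before the latched position and goes solid 4 mm after it; over 40 N on the gate is too hard.
- push_spot (a point): A good place to push the gate: on its outer face, 125 mm from the hinge axis, 115 mm above the table. Axes as gate_panel (+y = outward normal of the gate).
- scoop_grip (a point): Centre of the wooden cross-bar of the scoop's bail handle, 104 mm above the scoop's underside. The bar is 14 mm square and runs along this point's y with 52 mm clear between its posts: take it from above with the fingers before and behind it (along x). +x points to the pouring lip, z up. The aluminium scoop stands on the table, 0.17 to 0.31 kg empty.
- scoop_lip (a point): Middle of the edge of the scoop's pouring lip, 83 mm ahead of and 66 mm below the bar's centre. The scoop is 140 mm long (53 mm behind to 87 mm ahead of the bar), 54 mm wide, walls 42 mm high; its front is a ramp rising at 28 degrees to this open lip. Tipped lip down by 65 to 80 degrees it empties; the lip is then about 100 mm below and 30 to 50 mm behind the bar.
- chip0_center (a point): Centre of one of six white ceramic tumbling chips, cylinders 20 mm in diameter and 20 mm long, 16 g, that lie in the scoop at the start.
- chip1_center (a point): Centre of one of six white ceramic tumbling chips, cylinders 20 mm in diameter and 20 mm long, 16 g, that lie in the scoop at the start.
- chip2_center (a point): Centre of one of six white ceramic tumbling chips, cylinders 20 mm in diameter and 20 mm long, 16 g, that lie in the scoop at the start.
- chip3_center (a point): Centre of one of six white ceramic tumbling chips, cylinders 20 mm in diameter and 20 mm long, 16 g, that lie in the scoop at the start.
- chip4_center (a point): Centre of one of six white ceramic tumbling chips, cylinders 20 mm in diameter and 20 mm long, 16 g, that lie in the scoop at the start.
- chip5_center (a point): Centre of one of six white ceramic tumbling chips, cylinders 20 mm in diameter and 20 mm long, 16 g, that lie in the scoop at the start.
- bottle: Bystander: white plastic bottle, 60 mm in diameter, 170 mm tall, origin under its middle.
- mug: Bystander: blue ceramic mug, 84 mm in diameter, 100 mm tall, origin under its middle.
- sanding_block: Bystander: sanding block 110 x 65 x 29 mm, origin under its middle.

How it is judged:
On the way, in this order (a step that is already met when the one before it is completed fails the run):
1. the gate is latched: shut (below 0.05 rad) with the tongue out (less than 3 mm pushed back) and the robot no longer touching it (value of joint gate below 0.05 rad and value of joint tongue below 0.003 m and contact force between each of the arm, the fingers and gate_panel below 0.2 N), for 0.4 s.
2. all six chips are inside the bin, the gate still latched (value of joint gate below 0.05 rad and value of joint tongue below 0.003 m and x of chip0_center in the frame of bin between -0.088 and 0.088 m and y of chip0_center in the frame of bin between -0.087 and 0.085 m and z of chip0_center in the frame of bin between 0.015 and 0.13 m and x of chip1_center in the frame of bin between -0.088 and 0.088 m and y of chip1_center in the frame of bin between -0.087 and 0.085 m and z of chip1_center in the frame of bin between 0.015 and 0.13 m and x of chip2_center in the frame of bin between -0.088 and 0.088 m and y of chip2_center in the frame of bin between -0.087 and 0.085 m and z of chip2_center in the frame of bin between 0.015 and 0.13 m and x of chip3_center in the frame of bin between -0.088 and 0.088 m and y of chip3_center in the frame of bin between -0.087 and 0.085 m and z of chip3_center in the frame of bin between 0.015 and 0.13 m and x of chip4_center in the frame of bin between -0.088 and 0.088 m and y of chip4_center in the frame of bin between -0.087 and 0.085 m and z of chip4_center in the frame of bin between 0.015 and 0.13 m and x of chip5_center in the frame of bin between -0.088 and 0.088 m and y of chip5_center in the frame of bin between -0.087 and 0.085 m and z of chip5_center in the frame of bin between 0.015 and 0.13 m), for 0.2 s.
At the end, for the whole second after the job is handed in: The gate is latched (below 0.05 rad, tongue less than 3 mm pushed back), all six chips lie inside the bin, and the scoop stands upright (within 0.1 rad) on the table, its bar 98 to 110 mm up and at least 120 mm from the bin's middle, released (all of step 2 and height (world z) of scoop_grip between 0.098 and 0.11 m and angle between scoop_grip's own z axis and vertical below 0.1 rad and horizontal distance between scoop_grip and bin above 0.12 m); the robot touches nothing.
It fails at once if the gate is pushed with more than 40 N (contact force between any of the fingers, the arm and gate_panel above 40 N).
It fails at once if the bottle, the mug or the sanding block is moved by more than 30 mm (distance of any of bottle, mug, sanding_block from where it was at the start of the episode above 0.03 m).
It also fails if it takes over 72 s, if anything falls off the work surface, if the arm or the gripper's body presses on something with over 40 N, if the wrist force passes 120 N, or if a joint passes its speed limit or range.

## Working session

There is one attempt and no reset: what is moved stays moved. The work goes in short steps, Python scripts to look and compute and a tool call to move; the robot and the scene stay as the last step left them, time stands still between calls to the robot, and variables do not carry over. Pictures are saved under pics/ and viewed, at most 10 in all, crops included, and the job is handed in when it is done.

Besides the shell and the picture viewer there is one more tool, called after "Emit:" by a JSON object that holds its "name" and its "arguments". move_arm: Moves the arm, as the interface text tells. Scaled input: -1 to 1 covers 80 cm each way for a shift and 120 degrees each way for a turn. Its arguments: {"type":"object","properties":{"deltas":{"type":"array","items":{"type":"array","items":{"type":"array","items":{"type":"number","minimum":-1,"maximum":1}}}},"squeeze":{"type":"number"}},"required":["deltas"]}

```bash
mkdir -p pics
python3 - <<'E'
from rig import manip
import cv2,numpy as np
for n in("scene","side"):
    cv2.imwrite(f"pics/{n}0.png",manip.get_image(n)[:,:,::-1]); p=manip.camera_params(n); print(n,{k:np.round(v,4).tolist() for k,v in p.items()})
print({k:np.round(v,4).tolist() for k,v in manip.camera_params("wrist").items()})
print(manip.get_state())
E
```

```text
scene {'fx': 369.8582, 'fy': 369.8582, 'cx': 323.006, 'cy': 198.4908, 'R': [[0.6152, 0.7883, -0.0062], [0.6725, -0.5289, -0.5177], [-0.4114, 0.3143, -0.8556]], 't': [-0.3105, -0.3618, 1.2395]}
side {'fx': 472.1188, 'fy': 472.1188, 'cx': 322.2401, 'cy': 195.1493, 'R': [[-0.8188, -0.574, 0.0053], [-0.4416, 0.624, -0.6447], [0.3668, -0.5302, -0.7644]], 't': [0.4562, 0.3412, 0.8237]}
{'fx': 318.3376, 'fy': 318.3376, 'cx': 315.1796, 'cy': 201.9249, 'tool_from_camera': [[0.0008, -0.9521, -0.3057, 0.0777], [1.0, 0.0007, 0.0006, -0.0014], [-0.0004, -0.3057, 0.9521, -0.1334], [0.0, 0.0, 0.0, 1.0]]}
{'clock': 0.1, 'qpos': array([-1.29096611e+00,  2.76547347e-01,  1.50598194e+00,  1.61318156e-05,
        1.36069612e+00, -1.21007675e-01]), 'qd': array([-0.00068965, -0.00125626, -0.00529958,  0.00055205,  0.00032053,
        0.00058858]), 'effort': array([ 1.75359466e-03, -4.17698407e+01, -2.46404636e+01, -1.11881504e-04,
        5.75494225e-03,  1.44522943e-05]), 'position': array([ 0.22423265, -0.52899668,  0.2385271 ]), 'ee_rot': array([-8.14431329e-04,  9.79983270e-01,  1.99078186e-01, -5.68992224e-05]), 'contact_force': array([-0.1122333 ,  0.856527  ,  0.23130498]), 'moment': array([-0.02161442, -0.00412572,  0.02735049]), 'gripper_force': 0.0, 'width': 0.08548772850724204}
```

View pics/scene0.png

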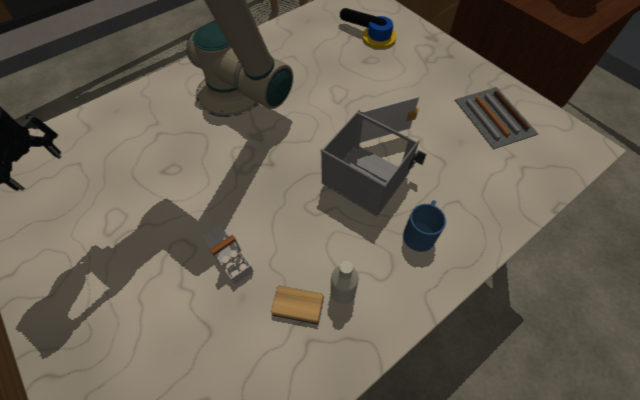

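View pics/side0.png

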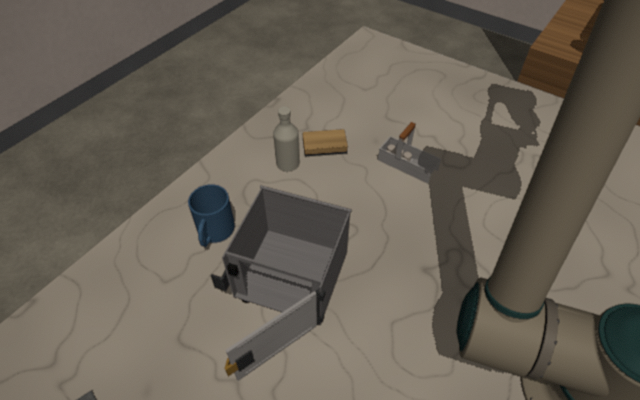

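The scene view shows the bin at about (370,165), with its gate open at (395,120). The scoop is at (230,258), the mug at (425,228), the bottle at (344,283) and the block at (298,305). The side view shows the bin at (290,250), the gate at (270,335) and the scoop at (408,155).

Run:
```python
import cv2,numpy as np
a=cv2.imread("pics/scene0.png");b=cv2.imread("pics/side0.png")
def c(im,x,y,w,h,s):
    o=cv2.resize(im[y:y+h,x:x+w],None,fx=s,fy=s,interpolation=cv2.INTER_CUBIC)
    o=np.clip(o*1.5,0,255).astype(np.uint8)
    for X in range((x+19)//20*20,x+w,20): cv2.line(o,((X-x)*s,0),((X-x)*s,5),(0,255,255),1);cv2.putText(o,str(X),((X-x)*s,16),0,.35,(0,255,255))
    for Y in range((y+19)//20*20,y+h,20): cv2.line(o,(0,(Y-y)*s),(5,(Y-y)*s),(0,255,255),1);cv2.putText(o,str(Y),(6,(Y-y)*s+4),0,.35,(0,255,255))
    return o
o=np.zeros((600,800,3),np.uint8)
def put(p,x,y): o[y:y+p.shape[0],x:x+p.shape[1]]=p[:600-y,:800-x]
put(c(a,312,90,128,126,3),0,0); put(c(b,205,180,155,200,2),400,0)
put(c(a,200,225,64,64,3),0,390); put(c(b,370,115,80,66,3),400,401); 
cv2.imwrite("pics/comp.png",o)
```

```text
(no output)
```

View pics/comp.png

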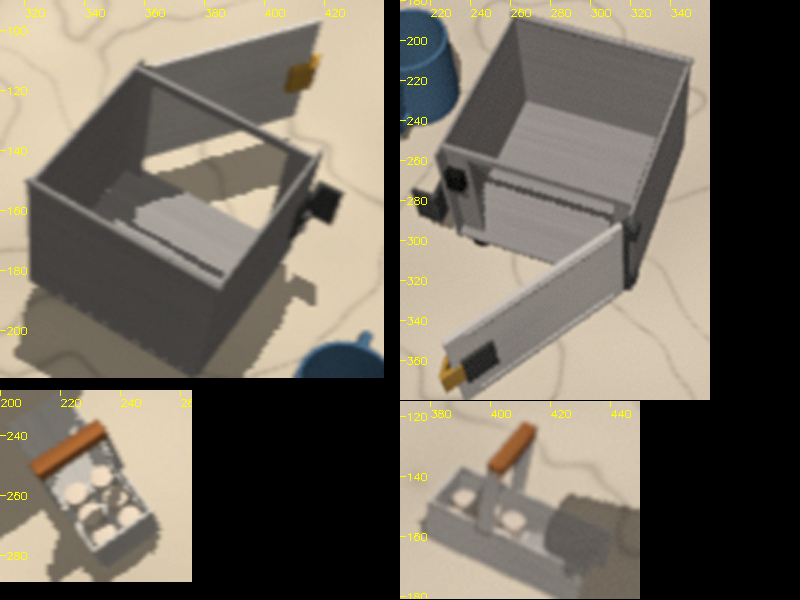

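```bash
cat > h.py <<'E'
import numpy as np
from rig import manip
from scipy.optimize import least_squares
P={n:manip.camera_params(n) for n in("scene","side")}
def proj(n,X):
    p=P[n];c=p["R"]@np.asarray(X)+p["t"];return np.array([p["fx"]*c[0]/c[2]+p["cx"],p["fy"]*c[1]/c[2]+p["cy"]])
def at(n,uv,z):
    p=P[n];d=p["R"].T@np.array([(uv[0]-p["cx"])/p["fx"],(uv[1]-p["cy"])/p["fy"],1]);o=-p["R"].T@p["t"];return o+d*(z-o[2])/d[2]
def wr(s,uv,z):
    from scipy.spatial.transform import Rotation as Rn
    p=manip.camera_params("wrist");T=p["tool_from_camera"];q=s["ee_rot"];R=Rn.from_quat([q[1],q[2],q[3],q[0]]).as_matrix()
    d=R@T[:3,:3]@np.array([(uv[0]-p["cx"])/p["fx"],(uv[1]-p["cy"])/p["fy"],1]);o=s["position"]+R@T[:3,3]
    return o+d*(z-o[2])/d[2]
E
python3 - <<'E'
from h import *
C=[(-.09,.0875),(.09,.0875),(-.09,-.0875),(.09,-.0875)]
S=[(358.7,111.7),(418.7,140.7),(321.3,150),(386,186.7)];D=[(321,283.5),(225,254),(351,211),(263,189)]
def bw(v,x,y): c,s=np.cos(v[2]),np.sin(v[2]);return np.array([v[0]+c*x-s*y,v[1]+s*x+c*y])
def r(v): return np.concatenate([proj(n,[*bw(v,*c),.16])-p for n,L in(("scene",S),("side",D)) for c,p in zip(C,L)])
c0=np.mean([at("scene",p,.16) for p in S],0)
o=min((least_squares(r,[c0[0],c0[1],a]) for a in np.arange(-3,3,1)),key=lambda o:o.cost);v=o.x
print("bin",v,np.degrees(v[2]),np.round(r(v),1))
h=bw(v,-.085,.085);print("hinge",h)
for n,p in(("scene",(418.7,97.3)),("side",(228,352.5))):
    w=at(n,p,.15)[:2];d=w-h;print("tip",w,np.hypot(*d),"gate ang",np.arctan2(d[1],d[0])-v[2])
print("latch",bw(v,.09,.0875))
for n,L in(("scene",[(222.7,244.3),(210.7,252.5),(234.3,237.7)]),("side",[(407.3,130.3)])):
    for p in L: print(n,at(n,p,.104))
for nm,p,q,z in(("mug",(425,219),(211,199),.1),("bottle",(346,266),(285,112),.17),("block",(298,298),(325,135),.029)): print(nm,at("scene",p,z)[:2],at("side",q,z)[:2])
E
```

```text
bin [0.55213808 0.11122622 0.28598684] 16.385839044827637 [-0.1 -3.5  0.9 -2.  -1.7  1.  -2.7  0.2  0.2  2.7 -3.2  2.1  0.4 -3.7
 -0.6 -5.2]
hinge [0.4466116  0.16879497]
tip [0.50458909 0.33206375] 0.1732572779205354 gate ang 0.943594378278406
tip [0.4944697  0.33802717] 0.17586909003561657 gate ang 1.0092103972288637
latch [0.61379849 0.22056169]
scene [ 0.53061269 -0.30694164  0.104     ]
scene [ 0.53146209 -0.33809576  0.104     ]
scene [ 0.53265448 -0.27781393  0.104     ]
side [ 0.53028816 -0.30643918  0.104     ]
mug [0.76630696 0.10111692] [0.76106252 0.10782108]
bottle [ 0.75953341 -0.13936314] [ 0.75146062 -0.13280904]
block [ 0.71385988 -0.23565385] [ 0.72366349 -0.2495507 ]
```

Run:
```python
from h import *
S=[(358.7,111.7),(418.7,140.7),(321.3,150),(386,186.7)];D=[(321,283.5),(225,254),(351,211),(263,189)]
def bw(v,x,y): c,s=np.cos(v[2]),np.sin(v[2]);return np.array([v[0]+c*x-s*y,v[1]+s*x+c*y])
def r(v): return np.concatenate([proj(n,[*bw(v,*c),.16])-p for n,L in(("scene",S),("side",D)) for c,p in zip([(-.09,v[3]),(.09,v[3]),(-.09,-.0875),(.09,-.0875)],L)])
v=least_squares(r,[.552,.111,.286,.08]).x
print("bin",v,np.degrees(v[2]),np.round(r(v),1))
h=bw(v,-.085,.085);print("hinge",h)
for n,p in(("scene",(418.7,97.3)),("side",(228,352.5))):
    w=at(n,p,.15)[:2];d=w-h;print("tip",w,np.hypot(*d),"gate ang",np.arctan2(d[1],d[0])-v[2])
print("shut dir",np.degrees(v[2]),"push shut",bw(v,.04,.0875))
```

```text
bin [0.54996982 0.11845515 0.27911578 0.07396646] 15.992156414491424 [-1.1 -2.2 -0.2 -0.2  0.1 -1.3 -1.4 -2.   1.  -0.1 -1.7 -1.  -0.5 -0.4
 -1.7 -2.5]
hinge [0.44484138 0.17674761]
tip [0.50458909 0.33206375] 0.16641181375156472 gate ang 0.924446473236328
tip [0.4944697  0.33802717] 0.16874260641962877 gate ang 0.9931598390716487
shut dir 15.992156414491424 push shut [0.56431504 0.21358908]
```

```bash
cat >> h.py <<'E'
from scipy.spatial.transform import Rotation as Rn
B=np.array([.550,.1185]);BY=.2791
def b2w(x,y): c,s=np.cos(BY),np.sin(BY);return np.array([B[0]+c*x-s*y,B[1]+s*x+c*y])
def go(p,yaw=None):
    s=manip.get_state();q=s["ee_rot"];R=Rn.from_quat([q[1],q[2],q[3],q[0]]).as_matrix()
    y0=np.degrees(np.arctan2(R[1,0],R[0,0]));d=R.T@(np.asarray(p)-s["position"])
    print("shift",np.round(d/.8,4),"turn",None if yaw is None else round((y0-yaw)/120,4),"t",s["clock"],"pos",s["position"].round(4),"yaw",round(y0,2),"F",s["contact_force"].round(1))
def gate(phi,gap=0,r=.125):
    # finger 22 x 29, tool x = bin x
    u=np.array([np.cos(phi),np.sin(phi)]);n=np.array([-u[1],u[0]])
    sup=.011*abs(n[0])+.0145*abs(n[1])
    return b2w(*(np.array([-.085,.085])+r*u+(.0025+sup+gap)*n))
E
python3 -c "
from h import *
w=gate(.96,.045);print(w);go([*w,.239],16)"
```

```text
[0.4242849  0.31609132]
shift [ 0.6424 -0.8751  0.001 ] turn 0.0581 t 0.1 pos [ 0.2242 -0.529   0.2385] yaw 22.97 F [-0.1  0.9  0.2]
```

Emit:
{"name": "move_arm", "arguments": {"deltas": [[[0.642,-0.875,0,0.058,1],[0.642,-0.875,0,0.058,1],[0.642,-0.875,0,0.058,1],[0.642,-0.875,0,0.058,1],[0.642,-0.875,0,0.058,1],[0.642,-0.875,0,0.058,1],[0.642,-0.875,0,0.058,1],[0.642,-0.875,0,0.058,1],[0.642,-0.875,0,0.058,1],[0.642,-0.875,0,0.058,1],[0.642,-0.875,0,0.058,1],[0.642,-0.875,0,0.058,1]]]}}

```text
clock: 1.3
position: [0.3622, 0.0565, 0.2393]
ee_rot: [0.0, 0.99, 0.139, 0.0]
contact_force: [1.3, -0.9, -0.5]
width: 0.0002
gripper_force: 0.0
```

```bash
python3 -c "
from h import *
w=gate(.96,.045);print(w);go([*w,.239],16)"
```

```text
[0.4242849  0.31609132]
shift [ 0.1641 -0.2905  0.0003] turn 0.0001 t 1.3 pos [0.3622 0.0565 0.2393] yaw 16.01 F [ 1.3 -0.9 -0.5]
```

Emit:
{"name": "move_arm", "arguments": {"deltas": [[[0.164,-0.29,0,0,1],[0.164,-0.29,0,0,1],[0.164,-0.29,0,0,1],[0.164,-0.29,0,0,1],[0.164,-0.29,0,0,1],[0.164,-0.29,0,0,1],[0.164,-0.29,0,0,1],[0.164,-0.29,0.06,0,1],[0.164,-0.29,0.11,0,1],[0.164,-0.29,0.13,0,1],[0.164,-0.29,0.13,0,1]]]}}

```text
clock: 2.4
position: [0.422, 0.3106, 0.1326]
ee_rot: [0.002, 0.99, 0.139, -0.004]
contact_force: [-0.7, -0.7, 0.7]
width: -0.0
gripper_force: 0.0
```

Run:
```python
from h import *
for n in("wrist","side"): 
    s=manip.get_state();im=manip.get_image(n);__import__("cv2").imwrite(f"pics/{n}1.png",im[:,:,::-1])
for phi in (.96,.8,.6,.45,.3,.2,.15):
    print(phi);go([*gate(phi),.135],16)
```

```text
0.96
shift [0.0468 0.0278 0.001 ] turn -0.0005 t 2.5 pos [0.4247 0.3125 0.1358] yaw 15.94 F [ 0.1 -1.6 -0.8]
0.8
shift [0.068 0.04  0.001] turn -0.0005 t 2.5 pos [0.4247 0.3125 0.1358] yaw 15.94 F [ 0.1 -1.6 -0.8]
0.6
shift [0.0919 0.0604 0.0011] turn -0.0005 t 2.5 pos [0.4247 0.3125 0.1358] yaw 15.94 F [ 0.1 -1.6 -0.8]
0.45
shift [0.1072 0.0791 0.0011] turn -0.0005 t 2.5 pos [0.4247 0.3125 0.1358] yaw 15.94 F [ 0.1 -1.6 -0.8]
0.3
shift [0.1196 0.1003 0.0011] turn -0.0005 t 2.5 pos [0.4247 0.3125 0.1358] yaw 15.94 F [ 0.1 -1.6 -0.8]
0.2
shift [0.126  0.1157 0.0011] turn -0.0005 t 2.5 pos [0.4247 0.3125 0.1358] yaw 15.94 F [ 0.1 -1.6 -0.8]
0.15
shift [0.1286 0.1237 0.0011] turn -0.0005 t 2.5 pos [0.4247 0.3125 0.1358] yaw 15.94 F [ 0.1 -1.6 -0.8]
```

View pics/side1.png

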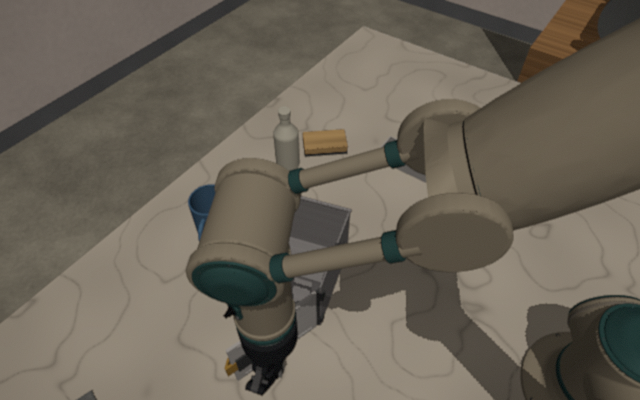

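The side view shows the closed gripper at (265,370), on the outer side of the gate. I'll start pushing.

Emit:
{"name": "move_arm", "arguments": {"deltas": [[[0.02,0.012,0.001,0,1],[0.036,0.02,0.001,0,1],[0.047,0.028,0.001,0,1],[0.055,0.032,0.001,0,1],[0.062,0.036,0.001,0,1],[0.068,0.04,0.001,0,1],[0.076,0.047,0.001,0,1],[0.084,0.054,0.001,0,1],[0.092,0.06,0.001,0,1],[0.1,0.07,0.001,0,1],[0.107,0.079,0.001,0,1],[0.107,0.079,0.001,0,1]]]}}

```text
clock: 3.7
position: [0.5259, 0.2757, 0.1344]
ee_rot: [0.0, 0.99, 0.139, 0.001]
contact_force: [-1.2, 0.1, -0.1]
width: -0.0
gripper_force: 0.5
```

Run:
```python
from h import *
for phi in (.45,.3,.2,.15,.1,.05,0):
    print(phi);go([*gate(phi),.135],16)
```

```text
0.45
shift [-0.0017  0.0001 -0.0007] turn -0.0005 t 3.7 pos [0.5259 0.2757 0.1344] yaw 15.94 F [-1.2  0.1 -0.1]
0.3
shift [ 0.0107  0.0214 -0.0007] turn -0.0005 t 3.7 pos [0.5259 0.2757 0.1344] yaw 15.94 F [-1.2  0.1 -0.1]
0.2
shift [ 0.0171  0.0368 -0.0007] turn -0.0005 t 3.7 pos [0.5259 0.2757 0.1344] yaw 15.94 F [-1.2  0.1 -0.1]
0.15
shift [ 0.0197  0.0448 -0.0006] turn -0.0005 t 3.7 pos [0.5259 0.2757 0.1344] yaw 15.94 F [-1.2  0.1 -0.1]
0.1
shift [ 0.0219  0.0529 -0.0006] turn -0.0005 t 3.7 pos [0.5259 0.2757 0.1344] yaw 15.94 F [-1.2  0.1 -0.1]
0.05
shift [ 0.0236  0.0613 -0.0006] turn -0.0005 t 3.7 pos [0.5259 0.2757 0.1344] yaw 15.94 F [-1.2  0.1 -0.1]
0
shift [ 0.0249  0.0697 -0.0006] turn -0.0005 t 3.7 pos [0.5259 0.2757 0.1344] yaw 15.94 F [-1.2  0.1 -0.1]
```

Emit:
{"name": "move_arm", "arguments": {"deltas": [[[0.005,0.01,0,0,1],[0.01,0.02,0,0,1],[0.014,0.029,0,0,1],[0.017,0.037,0,0,1],[0.02,0.045,0,0,1],[0.021,0.049,0,0,1],[0.021,0.049,0,0,1],[0.021,0.049,0,0,1]]]}}

```text
clock: 4.5
position: [0.5514, 0.2433, 0.1345]
ee_rot: [0.0, 0.99, 0.139, 0.0]
contact_force: [-1.2, 0.8, -1.3]
width: -0.0001
gripper_force: 0.9
```

Run:
```python
from h import *
import cv2
a=manip.get_image("scene")[60:260,280:480,::-1]
cv2.imwrite("pics/s2.png",cv2.resize(a,None,fx=3,fy=3))
go([*gate(0),.135],16)
```

```text
shift [ 0.0054  0.0222 -0.0006] turn 0.0001 t 4.55 pos [0.5513 0.2435 0.1345] yaw 16.01 F [-1.4  1.3 -0.3]
```

View pics/s2.png

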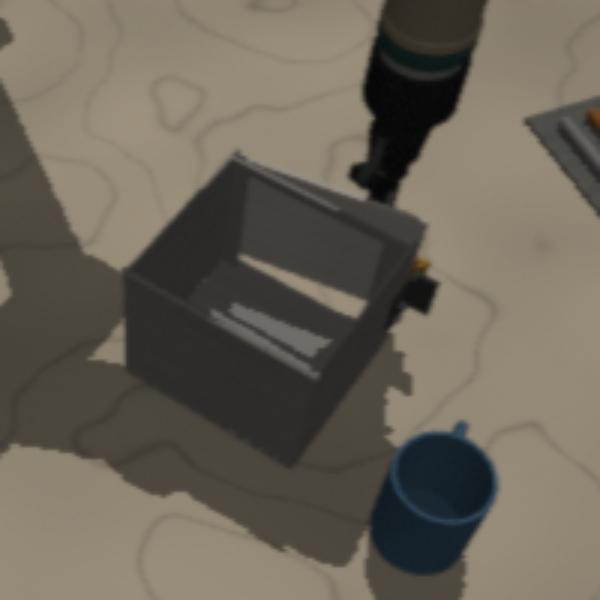

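The gate is nearly shut: its tongue at (422,265) in the crop sits just short of the strike bracket. Next I'll push slowly while checking the force.

Emit:
{"name": "move_arm", "arguments": {"deltas": [[[0.001,0.003,0,0,1],[0.002,0.006,0,0,1],[0.002,0.009,0,0,1],[0.002,0.009,0,0,1]]]}}

```text
clock: 4.95
position: [0.5548, 0.2372, 0.1345]
ee_rot: [-0.0, 0.99, 0.139, 0.0]
contact_force: [-2.8, 3.4, 0.1]
width: -0.0005
gripper_force: 1.8
```

Emit:
{"name": "move_arm", "arguments": {"deltas": [[[0,0.002,0,0,1],[0,0.004,0,0,1],[0,0.004,0,0,1]]]}}

```text
clock: 5.25
position: [0.5555, 0.2353, 0.1345]
ee_rot: [-0.001, 0.99, 0.139, 0.0]
contact_force: [-2.6, 6.7, -0.6]
width: -0.0003
gripper_force: 3.2
```

Emit:
{"name": "move_arm", "arguments": {"deltas": [[[0,0.002,0,0,1],[0,0.004,0,0,1],[0,0.004,0,0,1]]]}}

```text
clock: 5.55
position: [0.5564, 0.2331, 0.1346]
ee_rot: [-0.002, 0.99, 0.139, 0.0]
contact_force: [-2.7, 7.9, -0.9]
width: -0.0003
gripper_force: 4.2
```

Emit:
{"name": "move_arm", "arguments": {"deltas": [[[0,0.002,0,0,1],[0,0.004,0,0,1],[0,0.004,0,0,1]]]}}

```text
clock: 5.85
position: [0.558, 0.2289, 0.1346]
ee_rot: [-0.001, 0.99, 0.139, 0.001]
contact_force: [-1.0, 3.7, -1.8]
width: 0.0
gripper_force: 2.1
```

Emit:
{"name": "move_arm", "arguments": {"deltas": [[[0,0.002,0,0,1],[0,0.004,0,0,1],[0,0.004,0,0,1]]]}}

```text
clock: 6.15
position: [0.5592, 0.225, 0.1346]
ee_rot: [-0.0, 0.99, 0.139, 0.001]
contact_force: [0.2, 5.0, -2.2]
width: 0.0005
gripper_force: 2.5
```

Emit:
{"name": "move_arm", "arguments": {"deltas": [[[0,0.002,0,0,1],[0,0.004,0,0,1],[0,0.004,0,0,1]]]}}

```text
clock: 6.45
position: [0.5598, 0.2232, 0.1346]
ee_rot: [-0.002, 0.99, 0.139, 0.001]
contact_force: [0.1, 9.5, -2.1]
width: 0.0
gripper_force: 4.2
```

Emit:
{"name": "move_arm", "arguments": {"deltas": [[[0,0.002,0,0,1],[0,0.003,0,0,1],[0,0.003,0,0,1]]]}}

```text
clock: 6.75
position: [0.5599, 0.2228, 0.1347]
ee_rot: [-0.004, 0.99, 0.138, 0.001]
contact_force: [-2.0, 12.5, -1.7]
width: -0.0
gripper_force: 6.5
```

Emit:
{"name": "move_arm", "arguments": {"deltas": [[[0,0.002,0,0,1],[0,0.003,0,0,1],[0,0.003,0,0,1]]]}}

```text
clock: 7.05
position: [0.56, 0.2227, 0.1347]
ee_rot: [-0.006, 0.99, 0.138, 0.001]
contact_force: [-3.5, 18.4, -2.9]
width: -0.0
gripper_force: 9.3
```

Emit:
{"name": "move_arm", "arguments": {"deltas": [[[0,-0.01,0,0,1],[0,-0.03,0,0,1],[0,-0.06,0,0,1],[0,-0.1,0,0,1],[0,-0.1,0,0,1],[0,-0.1,0,0,1]]]}}

```text
clock: 7.65
position: [0.5386, 0.2936, 0.1346]
ee_rot: [0.001, 0.99, 0.14, 0.0]
contact_force: [-1.0, 0.6, -0.5]
width: -0.0002
gripper_force: 0.0
```

Run:
```python
from h import *
import cv2
a=manip.get_image("scene")[60:260,280:480,::-1]
cv2.imwrite("pics/s3.png",cv2.resize(a,None,fx=3,fy=3))
# above the scoop, looking down: wrist camera is ahead in tool x
go([.53-.03,-.3068,.30],0)
```

```text
shift [-0.2538  0.7077 -0.2055] turn 0.1337 t 7.7 pos [0.5388 0.2931 0.1346] yaw 16.05 F [ 0.4 -0.5  0.2]
```

View pics/s3.png

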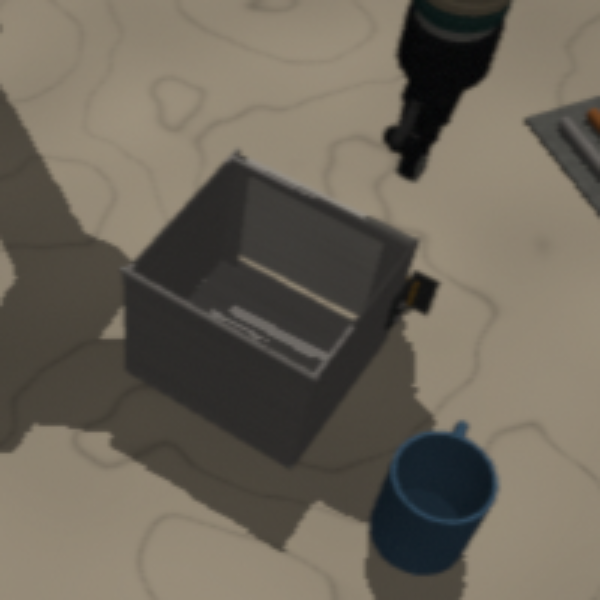

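The gate is latched: it lies flush with the bin, and the brass tongue at (412,293) sits behind the black strike. On to the scoop.

```bash
python3 -c "
from h import *
go([.53,-.3068,.28],90)"
```

```text
shift [-0.2178  0.718  -0.1804] turn -0.6163 t 7.7 pos [0.5388 0.2931 0.1346] yaw 16.05 F [ 0.4 -0.5  0.2]
```

Emit:
{"name": "move_arm", "arguments": {"deltas": [[[0,-0.02,-0.05,0,1],[0,-0.02,-0.11,0,1],[0,-0.02,-0.17,0,1],[-0.02,0.02,-0.2,-0.05,0],[-0.216,0.718,-0.2,-0.617,-1],[-0.216,0.718,-0.2,-0.617,-1],[-0.216,0.718,-0.2,-0.617,-1],[-0.216,0.718,-0.2,-0.617,-1],[-0.216,0.718,-0.2,-0.617,-1],[-0.216,0.718,-0.2,-0.617,-1],[-0.216,0.718,-0.2,-0.617,-1],[-0.216,0.718,-0.2,-0.617,-1]]]}}

```text
clock: 8.9
position: [0.5296, -0.095, 0.2948]
ee_rot: [0.001, 0.737, 0.676, -0.0]
contact_force: [0.3, -0.3, 1.1]
width: 0.0855
gripper_force: 0.0
```

```bash
python3 -c "
from h import *
go([.53,-.3068,.28],90)"
```

```text
shift [-0.2637  0.0232  0.0189] turn -0.0412 t 8.9 pos [ 0.5296 -0.095   0.2948] yaw 85.06 F [ 0.3 -0.3  1.1]
```

Emit:
{"name": "move_arm", "arguments": {"deltas": [[[-0.264,0.023,0.019,-0.041,-1],[-0.264,0.023,0.019,-0.041,-1],[-0.264,0.023,0.019,-0.041,-1],[-0.264,0.023,0.019,-0.041,-1],[-0.264,0.023,0.019,-0.041,-1],[-0.264,0.023,0.019,-0.041,-1],[-0.264,0.023,0.019,-0.041,-1]]]}}

```text
clock: 9.6
position: [0.5291, -0.3034, 0.2793]
ee_rot: [-0.001, 0.709, 0.705, 0.0]
contact_force: [-0.1, 0.2, 0.0]
width: 0.0851
gripper_force: 0.0
```

Run:
```python
from h import *
import cv2,json
s=manip.get_state();im=manip.get_image("wrist");cv2.imwrite("pics/w4.png",im[:,:,::-1])
json.dump([s["position"].tolist(),s["ee_rot"].tolist()],open("w4.json","w"));print(s["position"])
```

```text
[ 0.52914615 -0.30335949  0.27928603]
```

View pics/w4.png

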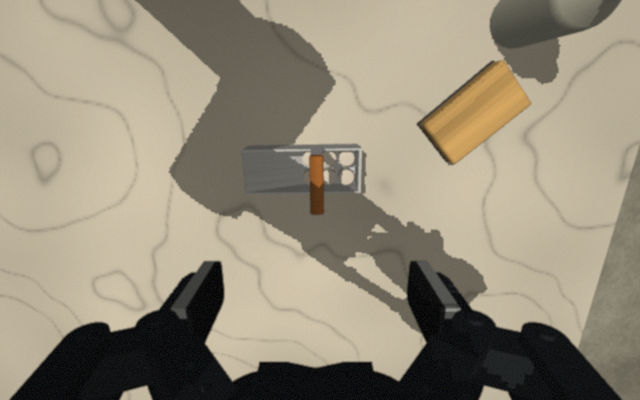

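Here image right is world +x. The bar is centred at (317,184), square to the fingers, and the lip points left, towards -x.

Run:
```python
from h import *
s=manip.get_state()
for p in((317,184),(317,156),(317,213)): print(wr(s,p,.111))
b=wr(s,(317,184),.108)
go([b[0],b[1],.093],90)   # grasp point 11 mm behind TCP -> z .104
```

```text
[ 0.53022569 -0.30184844  0.111     ]
[ 0.53026365 -0.27433659  0.111     ]
[ 0.5301841  -0.33200053  0.111     ]
shift [-2.000e-04  1.100e-03  2.332e-01] turn -0.0019 t 9.65 pos [ 0.5294 -0.3026  0.2796] yaw 89.77 F [-0.2  0.5 -0.4]
```

Emit:
{"name": "move_arm", "arguments": {"deltas": [[[0,0.001,0.06,0,-1],[0,0.001,0.12,0,-1],[0,0.001,0.17,0,-1],[0,0.001,0.21,0,-1],[0,0.001,0.233,0,-1],[0,0.001,0.233,0,-1],[0,0.001,0.233,0,1],[0,0.001,0.233,0,1],[0,0.001,0.233,0,1],[0,0.001,0.233,0,1],[0,0.001,0.233,0,1],[0,0.001,0.233,0,1]]], "squeeze": 30}}

```text
clock: 10.85
position: [0.5305, -0.3038, 0.0936]
ee_rot: [0.0, 0.709, 0.706, -0.0]
contact_force: [-1.8, 0.5, 3.7]
width: 0.0133
gripper_force: 33.2
```

Emit:
{"name": "move_arm", "arguments": {"deltas": [[[0,0,0,0,1],[0,0,-0.01,0,1],[0,0,-0.04,0,1],[0,0,-0.08,0,1],[0,0,-0.13,0,1],[0,0,-0.18,0,1],[0,0,-0.24,0,1],[0,0,-0.28,0,1],[0,0,-0.3,0,1],[0,0,-0.3,0,1],[0,0,-0.3,0,1]]]}}

```text
clock: 11.95
position: [0.5302, -0.3034, 0.3317]
ee_rot: [-0.001, 0.709, 0.706, -0.0]
contact_force: [0.2, 0.3, -4.3]
width: 0.0137
gripper_force: 32.2
```

Run:
```python
from h import *
# bar 60mm inside +x wall (outer .09): start; scoop heading 196 deg, yaw 106
for bx in(.035,-.024): w=b2w(bx,-.005);print(w);go([*w,.33],106)
```

```text
[0.58502308 0.12333565]
shift [0.5337 0.0663 0.0026] turn -0.1354 t 11.95 pos [ 0.5302 -0.3034  0.3317] yaw 89.76 F [ 0.2  0.3 -4.3]
[0.52830616 0.10708171]
shift [ 0.5131 -0.0046  0.0027] turn -0.1354 t 11.95 pos [ 0.5302 -0.3034  0.3317] yaw 89.76 F [ 0.2  0.3 -4.3]
```

```bash
python3 -c "
from h import *
w=b2w(.0435,-.006);print(w);go([*w,.30],106)"
```

```text
[0.59346966 0.12471602]
shift [0.5354 0.0769 0.0401] turn -0.1354 t 11.95 pos [ 0.5302 -0.3034  0.3317] yaw 89.76 F [ 0.2  0.3 -4.3]
```

Emit:
{"name": "move_arm", "arguments": {"deltas": [[[0.03,0,0,0,1],[0.08,0.01,0,-0.03,1],[0.14,0.02,0,-0.06,1],[0.2,0.03,0,-0.09,1],[0.26,0.04,0,-0.12,1],[0.32,0.05,0,-0.135,1],[0.38,0.06,0,-0.135,1],[0.43,0.07,0,-0.135,1],[0.48,0.077,0,-0.135,1],[0.52,0.077,0,-0.135,1],[0.535,0.077,0,-0.135,1],[0.535,0.077,0,-0.135,1]]]}}

```text
clock: 13.15
position: [0.5931, 0.1256, 0.3305]
ee_rot: [-0.002, 0.601, 0.799, -0.001]
contact_force: [-0.1, -0.9, -3.4]
width: 0.0134
gripper_force: 32.2
```

```bash
python3 -c "
from h import *
for a,z in((.0435,.253),(.018,.238),(-.0025,.2166),(-.0165,.191),(-.024,.162),(-.0235,.1324)): go([*b2w(a,-.006),z],106)"
```

```text
shift [-0.0013  0.0005  0.0969] turn 0.001 t 13.15 pos [0.5931 0.1256 0.3305] yaw 106.12 F [-0.1 -0.9 -3.4]
shift [-0.0013 -0.0313  0.1158] turn 0.001 t 13.15 pos [0.5931 0.1256 0.3305] yaw 106.12 F [-0.1 -0.9 -3.4]
shift [-0.0012 -0.0568  0.1427] turn 0.001 t 13.15 pos [0.5931 0.1256 0.3305] yaw 106.12 F [-0.1 -0.9 -3.4]
shift [-0.0012 -0.0741  0.1747] turn 0.001 t 13.15 pos [0.5931 0.1256 0.3305] yaw 106.12 F [-0.1 -0.9 -3.4]
shift [-0.0012 -0.0834  0.211 ] turn 0.001 t 13.15 pos [0.5931 0.1256 0.3305] yaw 106.12 F [-0.1 -0.9 -3.4]
shift [-0.0013 -0.0826  0.248 ] turn 0.001 t 13.15 pos [0.5931 0.1256 0.3305] yaw 106.12 F [-0.1 -0.9 -3.4]
```

Next comes the tipping, with the scoop's tail resting on the rim. I'll go down to about 20° first and check.

Emit:
{"name": "move_arm", "arguments": {"deltas": [[[-0.001,0,0.04,0,1],[-0.001,0,0.08,0,1],[-0.001,0,0.095,0,1],[-0.001,-0.006,0.1,0,1],[-0.001,-0.015,0.106,0,1],[-0.001,-0.023,0.111,0,1],[-0.001,-0.031,0.116,0,1],[-0.001,-0.038,0.123,0,1],[-0.001,-0.038,0.123,0,1]]]}}

```text
clock: 14.05
position: [0.5689, 0.1142, 0.2391]
ee_rot: [0.005, 0.603, 0.798, 0.004]
contact_force: [0.5, 1.6, 10.0]
width: 0.0137
gripper_force: 78.5
```

Run:
```python
from h import *
import cv2
print(manip.get_state()["contact_force"])
w=manip.get_image("wrist")[:,:,::-1];a=manip.get_image("scene")[60:260,280:520,::-1]
cv2.imwrite("pics/c5.png",np.vstack([cv2.resize(w[:320],(560,280)),cv2.resize(a,(384,320))[:, :].copy() if 0 else cv2.copyMakeBorder(cv2.resize(a,(384,320)),0,0,0,176,0)]))
for a,z in((-.0025,.2166),(-.0165,.191),(-.024,.162),(-.0235,.1324)): go([*b2w(a,-.006),z],106)
```

```text
[ 0.52952033  1.63457658 10.01750593]
shift [ 0.0043 -0.0254  0.0283] turn -0.001 t 14.15 pos [0.5694 0.1143 0.2395] yaw 105.88 F [0.7 0.5 9.8]
shift [ 0.0043 -0.0433  0.06  ] turn -0.001 t 14.15 pos [0.5694 0.1143 0.2395] yaw 105.88 F [0.7 0.5 9.8]
shift [ 0.0044 -0.0532  0.0962] turn -0.001 t 14.15 pos [0.5694 0.1143 0.2395] yaw 105.88 F [0.7 0.5 9.8]
shift [ 0.0045 -0.0531  0.1332] turn -0.001 t 14.15 pos [0.5694 0.1143 0.2395] yaw 105.88 F [0.7 0.5 9.8]
```

View pics/c5.png

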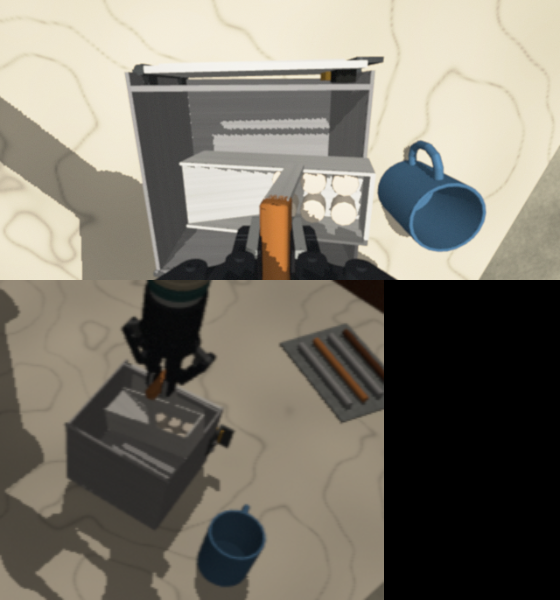

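The scoop's tail bears on the rim and it has tilted about 13°; its posts lean towards +x in the wrist view. I'll continue at a lower squeeze.

Emit:
{"name": "move_arm", "arguments": {"deltas": [[[0,0,0,0,1],[0,0,0,0,1],[0,-0.008,0.009,0,1],[0,-0.016,0.019,0,1],[0,-0.025,0.028,0,1],[0,-0.025,0.028,0,1]]], "squeeze": 20}}

```text
clock: 14.75
position: [0.5485, 0.1083, 0.2168]
ee_rot: [0.004, 0.603, 0.798, 0.003]
contact_force: [-3.5, -0.3, 14.1]
width: 0.0136
gripper_force: 129.8
```

Run:
```python
from h import *
s=manip.get_state();print(s["contact_force"],s["moment"],s["gripper_force"])
for a,z in((-.0025,.2166),(-.0165,.191),(-.024,.162),(-.0235,.1324)): go([*b2w(a,-.006),z],106)
```

```text
[-3.51354972 -0.31070013 14.12603232] [ 0.29192682 -0.77369815  0.06769796] 129.75635826587677
shift [0.0042 0.0022 0.0003] turn -0.001 t 14.75 pos [0.5485 0.1083 0.2168] yaw 105.88 F [-3.5 -0.3 14.1]
shift [ 0.0043 -0.0156  0.0321] turn -0.001 t 14.75 pos [0.5485 0.1083 0.2168] yaw 105.88 F [-3.5 -0.3 14.1]
shift [ 0.0044 -0.0254  0.0682] turn -0.001 t 14.75 pos [0.5485 0.1083 0.2168] yaw 105.88 F [-3.5 -0.3 14.1]
shift [ 0.0045 -0.0252  0.1052] turn -0.001 t 14.75 pos [0.5485 0.1083 0.2168] yaw 105.88 F [-3.5 -0.3 14.1]
```

Emit:
{"name": "move_arm", "arguments": {"deltas": [[[0,-0.005,0.01,0,1],[0,-0.01,0.021,0,1],[0,-0.015,0.032,0,1],[0,-0.015,0.032,0,1]]]}}

```text
clock: 15.15
position: [0.533, 0.1044, 0.1873]
ee_rot: [0.0, 0.603, 0.798, -0.001]
contact_force: [-4.8, -2.0, 2.3]
width: 0.0135
gripper_force: 156.1
```

Run:
```python
from h import *
import cv2
s=manip.get_state();print(s["contact_force"],s["moment"],s["gripper_force"])
w=manip.get_image("wrist")[:,:,::-1];a=manip.get_image("scene")[60:260,280:520,::-1]
cv2.imwrite("pics/c6.png",np.vstack([cv2.resize(w[:320],(560,280)),cv2.copyMakeBorder(cv2.resize(a,(384,320)),0,0,0,176,0)]))
for a,z in((-.0165,.191),(-.024,.162),(-.0235,.1324)): go([*b2w(a,-.006),z],106)
```

```text
[-4.76531406 -1.9521654   2.32799159] [-0.24694037  0.50945278 -0.06823347] 156.09363198280334
shift [ 0.0034  0.0047 -0.0048] turn -0.0008 t 15.25 pos [0.5329 0.1046 0.1871] yaw 105.91 F [-5.4 -2.8  4.1]
shift [ 0.0034 -0.0046  0.0314] turn -0.0008 t 15.25 pos [0.5329 0.1046 0.1871] yaw 105.91 F [-5.4 -2.8  4.1]
shift [ 0.0034 -0.0038  0.0684] turn -0.0008 t 15.25 pos [0.5329 0.1046 0.1871] yaw 105.91 F [-5.4 -2.8  4.1]
```

View pics/c6.png

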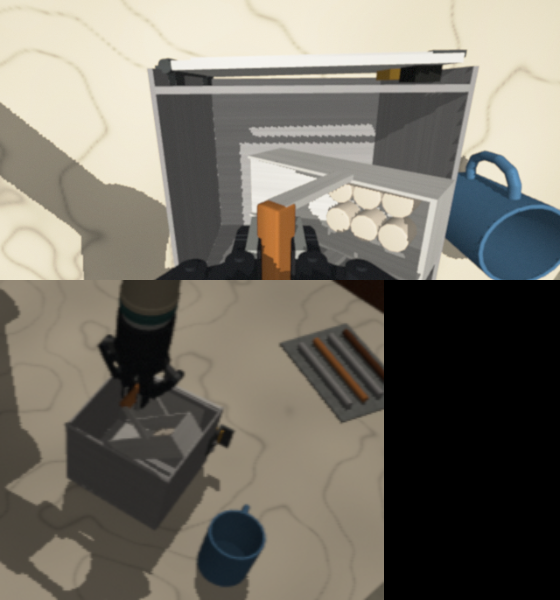

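The scoop is tilted about 45° inside the bin, and the chips are still held at the back around (370,210). Continuing down.

Emit:
{"name": "move_arm", "arguments": {"deltas": [[[0,-0.002,0.01,0,1],[0,-0.004,0.02,0,1],[0,-0.004,0.031,0,1],[0,-0.004,0.042,0,1],[0,-0.004,0.053,0,1],[0,-0.004,0.066,0,1],[0,-0.004,0.066,0,1],[0,-0.004,0.066,0,1]]]}}

```text
clock: 16.05
position: [0.5284, 0.1041, 0.1327]
ee_rot: [-0.002, 0.602, 0.798, -0.003]
contact_force: [-6.1, -2.6, -1.4]
width: 0.0137
gripper_force: 111.2
```

Run:
```python
from h import *
import cv2
s=manip.get_state();print(s["clock"],s["contact_force"],s["moment"],s["gripper_force"])
w=manip.get_image("wrist")[:,:,::-1];a=manip.get_image("scene")[60:260,280:520,::-1]
cv2.imwrite("pics/c7.png",np.vstack([cv2.resize(w[:320],(560,280)),cv2.copyMakeBorder(cv2.resize(a,(384,320)),0,0,0,176,0)]))
```

```text
16.05 [-6.09971129 -2.56408897 -1.43883757] [-0.37363801  1.02728101  0.06790819] 111.23410552740097
```

View pics/c7.png

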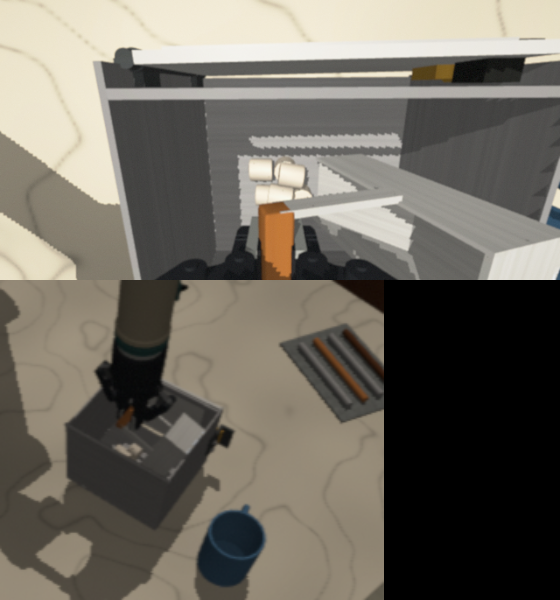

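All ten views are used: the last one shows the chips lying on the bin floor and the scoop tipped about 72°. I'll shake it a little, lift it inside the bin and check numerically that it is empty.

Emit:
{"name": "move_arm", "arguments": {"deltas": [[[0,0,-0.015,0,1],[0,0,0,0,1],[0,0,-0.015,0,1],[0,0,-0.03,0,1],[0,0,-0.06,0,1],[0,0,-0.1,0,1],[0,0,-0.14,0,1],[0,0,-0.17,0,1],[0,0,-0.17,0,1],[0,0,-0.17,0,1]]]}}

```text
clock: 17.15
position: [0.5316, 0.1053, 0.2706]
ee_rot: [0.001, 0.602, 0.798, 0.001]
contact_force: [-0.4, -1.5, -3.6]
width: 0.0138
gripper_force: 87.9
```

Run:
```python
from h import *
import cv2
s=manip.get_state();print(s["clock"],s["position"],s["contact_force"],s["moment"],s["gripper_force"],s["width"])
w=manip.get_image("wrist");cv2.imwrite("pics/w8.png",w[:,:,::-1])
hsv=cv2.cvtColor(w,cv2.COLOR_RGB2HSV);g=cv2.cvtColor(w,cv2.COLOR_RGB2GRAY)
for r in range(20,400,10): print("".join(" .:-=+*#%@"[int(g[r,c])*10//256] for c in range(40,640,5)))
b=w.astype(int)
m=((g>150)&(b[:,:,0]-b[:,:,2]>4)&(b[:,:,0]-b[:,:,2]<40)).astype(np.uint8)
n,_,st,ce=cv2.connectedComponentsWithStats(m)
for i in range(1,n):
    if st[i,4]>40: print(st[i],ce[i].round())
```

```text
17.15 [0.53161873 0.10532708 0.27063089] [-0.41567622 -1.52646477 -3.61921026] [0.0187285  0.17030925 0.05600537] 87.87449151277542 0.013786764471338496
%%%%%@@@@@@@@@@@@@@@@@@@@@@%%@@@@@@@@@@@@@@@@@@@@@%@@@@@@@@@@@@@@@@@@@@@@@@@@%%%%%%%%%%%%%%%%%%%%%%%%%%%%%%%%#%%%%%%%%%%
%%%%%%%%%%%%%%@@@@@@@@@@@@@@%%@@@@@@@@@@@@@@@@@@@@%%@@@@@@@@@@@@@@@@@@@@@%@@%%%%%%%%%%%%%%%%%%%%%%%%%%%%%%%%%#%%%%%%%%%%
%%%%%@@@@@@@@@@@@@@%%@@@@@@@@@@%%@@@@@@@@@@@@@@@@@@@@%%%@@@@@@@@@@@@@@@@@@@@%%%%%%%%%%%%%%%%%%%%%%%%%%%%%%%%%%#%%%%%%%%%
%%%%%@@@@@@@@@@@@@@@@@%@@@@@@@@@@@%@@@@@@@@@@@@@@@@@@@@@%%@@@@@@@@@@@@@@@%%%%%@%%%%%%%%#%%%%%%@@%%%%%%%%%%%%%%%%#%%%%%%%
%%%%@@@@@@@@@@@@@@@@@@@@%%@@@@@@@@@@%@@@@@@@@@@@@@@@@@@@@@%@@@@@@@@@@@@@@@@%%%%%%%%%%%%%%@%@%%@@%%%%%@%%%%%%%%%%%%#%%%%%
%@%%%@@%%%%%%%%%@@@@@@@@@@@%@@@@@@@@@@@%%%@@@@@@@@@@@@@@@@@@%%@@@@@@@@@@@@@%@%%%%%####%%%%%%%%@@%@%@@%%%%%%%%%%%%%%#%%%%
%%@%%%%@@@@@@@@@@@%%@@@@@@@@@@%@@@@@@@--%@@@@@@@@@@@@@@@@@@@@@@@@@@@@@@@@@@@@@@@@@@@@@%%%@@%%%@%@@%%%%@%%%%%%%%%%%%%%%%%
%%%%@@@@@@@@@@@@@@@@%@@@@@@@@@@@@@%@%-:...::--=====++****#%%%%%%%@@@@@@@@:--  ....:--*%%@@@@@@%%@%%%
[... 3563 characters left out ...]
  #* ...   ....               .          :-        ......   ............+%%%%%%%%%%%%@+
[    0     0   640   294 98247] [343.  91.]
[261  88 141   6 481] [340.  91.]
[292 134 113  12 974] [351. 140.]
[    0   145   135   255 22444] [ 50. 289.]
[  283   148   286   139 13204] [375. 211.]
[497 167  20  20 259] [506. 176.]
[494 221  71  36 312] [530. 238.]
[518 222  74  36 235] [552. 239.]
[486 225  84  45 382] [527. 247.]
[537 224  22  14  42] [548. 230.]
[338 286   9   9  41] [341. 289.]
[ 547  287   93  113 8305] [598. 345.]
[185 345  22  22 147] [196. 355.]
[292 344  10  21 128] [295. 355.]
[432 350  14  17  82] [439. 358.]
[206 375  26  25 135] [219. 388.]
[630 378  10  22  41] [635. 388.]
```

```bash
python3 -c "
from h import *
for a,z in((.02,.236),(.036,.236),(.05,.242),(.065,.246),(.08,.249),(.104,.249),(.13,.242)): go([*b2w(a,-.006),z],106)"
```

```text
shift [0.0018 0.0527 0.0416] turn -0.0003 t 17.2 pos [0.5308 0.1053 0.2693] yaw 105.96 F [-0.8  0.2 -3. ]
shift [0.0018 0.0727 0.0415] turn -0.0003 t 17.2 pos [0.5308 0.1053 0.2693] yaw 105.96 F [-0.8  0.2 -3. ]
shift [0.0018 0.0901 0.034 ] turn -0.0003 t 17.2 pos [0.5308 0.1053 0.2693] yaw 105.96 F [-0.8  0.2 -3. ]
shift [0.0018 0.1089 0.029 ] turn -0.0003 t 17.2 pos [0.5308 0.1053 0.2693] yaw 105.96 F [-0.8  0.2 -3. ]
shift [0.0018 0.1276 0.0253] turn -0.0003 t 17.2 pos [0.5308 0.1053 0.2693] yaw 105.96 F [-0.8  0.2 -3. ]
shift [0.0019 0.1576 0.0253] turn -0.0003 t 17.2 pos [0.5308 0.1053 0.2693] yaw 105.96 F [-0.8  0.2 -3. ]
shift [0.0019 0.1901 0.034 ] turn -0.0003 t 17.2 pos [0.5308 0.1053 0.2693] yaw 105.96 F [-0.8  0.2 -3. ]
```

Emit:
{"name": "move_arm", "arguments": {"deltas": [[[0.002,0.03,0.02,0,1],[0.002,0.053,0.041,0,1],[0.002,0.065,0.041,0,1],[0.002,0.073,0.041,0,1],[0.002,0.082,0.038,0,1],[0.002,0.09,0.034,0,1],[0.002,0.09,0.034,0,1]]]}}

```text
clock: 17.9
position: [0.5909, 0.1245, 0.2404]
ee_rot: [-0.008, 0.602, 0.798, -0.009]
contact_force: [-15.1, -3.3, 2.4]
width: 0.014
gripper_force: 86.5
```

```bash
python3 -c "
from h import *
s=manip.get_state();print(s['contact_force'],s['moment'],s['gripper_force'])
for a,z in((.05,.242),(.065,.246),(.08,.249),(.104,.249),(.13,.242)): go([*b2w(a,-.006),z],106)"
```

```text
[-15.08542278  -3.32984094   2.35326762] [-1.05112389  3.63412666 -0.00722762] 86.49031341075897
shift [-0.0006  0.0113 -0.0022] turn -0.0002 t 17.9 pos [0.5909 0.1245 0.2404] yaw 105.97 F [-15.1  -3.3   2.4]
shift [-0.0006  0.0299 -0.0077] turn -0.0002 t 17.9 pos [0.5909 0.1245 0.2404] yaw 105.97 F [-15.1  -3.3   2.4]
shift [-0.0005  0.0486 -0.0118] turn -0.0002 t 17.9 pos [0.5909 0.1245 0.2404] yaw 105.97 F [-15.1  -3.3   2.4]
shift [-0.0005  0.0786 -0.0126] turn -0.0002 t 17.9 pos [0.5909 0.1245 0.2404] yaw 105.97 F [-15.1  -3.3   2.4]
shift [-0.0005  0.1112 -0.0046] turn -0.0002 t 17.9 pos [0.5909 0.1245 0.2404] yaw 105.97 F [-15.1  -3.3   2.4]
```

Emit:
{"name": "move_arm", "arguments": {"deltas": [[[0,0.006,-0.003,0,1],[0,0.012,-0.005,0,1],[0,0.018,-0.008,0,1],[0,0.018,-0.008,0,1]]]}}

```text
clock: 18.3
position: [0.6151, 0.1308, 0.2493]
ee_rot: [0.001, 0.602, 0.798, 0.001]
contact_force: [-0.2, 0.1, -2.0]
width: 0.014
gripper_force: 41.0
```

```bash
python3 -c "
from h import *
s=manip.get_state();print(s['contact_force'],s['moment'],s['gripper_force'])
for a,z in((.05,.242),(.065,.246),(.08,.249),(.104,.249),(.13,.242)): go([*b2w(a,-.006),z],106)"
```

```text
[-0.22247467  0.12074611 -2.04183806] [-0.08502097  0.18294902 -0.00495487] 40.958682163618505
shift [ 0.0001 -0.02    0.009 ] turn -0.0003 t 18.3 pos [0.6151 0.1308 0.2493] yaw 105.97 F [-0.2  0.1 -2. ]
shift [ 0.0001 -0.0013  0.0041] turn -0.0003 t 18.3 pos [0.6151 0.1308 0.2493] yaw 105.97 F [-0.2  0.1 -2. ]
shift [0.0001 0.0175 0.0004] turn -0.0003 t 18.3 pos [0.6151 0.1308 0.2493] yaw 105.97 F [-0.2  0.1 -2. ]
shift [0.0001 0.0475 0.0004] turn -0.0003 t 18.3 pos [0.6151 0.1308 0.2493] yaw 105.97 F [-0.2  0.1 -2. ]
shift [0.0002 0.08   0.0092] turn -0.0003 t 18.3 pos [0.6151 0.1308 0.2493] yaw 105.97 F [-0.2  0.1 -2. ]
```

Run:
```python
from h import *
import cv2
w=manip.get_image("wrist");cv2.imwrite("pics/w9.png",w[:,:,::-1])
g=cv2.cvtColor(w,cv2.COLOR_RGB2GRAY)
for r in range(80,360,8): print("".join(" .:-=+*#%@"[int(g[r,c])*10//256] for c in range(100,640,4)))
```

```text
=-=+*@@@@@@@@@@@@@@@@@@@@@@@@@@@@@@@@@@@@@@@@@@@@@@@@@@@@@@@@@-+###%@@@@@@@@@%%@@@@@@@@@@@@@%%%@@@@@@@%%%%%%%%%%%%%%%%%%%%%%%%%%%%%%%%%
-%%%%%%#####***+++++=====--------------------------=-=:    .#-#%@@@@@@@@@@@@%%@@@%@@@@@@@@%%%%%%%@@@@%%%%%%%%%%%%%%%%%%#%%%%%%%%%%%%%%%
::.....::::::::...:-=--======-===-=-==-=-===-=========:.....:-#%@@@@@@@@@@@%%%@@@@@@@@@@%%%%%@@%%%%%%%%%%%%%%%%%%%%%%%%%%%%%%%%%%%%%%%%
****#*****####*################################################++++*@@@@@@@%%@@@@@@@@@@%%%@@@@@@@@@%@@%%%%%%%%%%%%%%%%%%%%%%%%%%%%%%%#*
:::::::::::::::::::---------------=-=-=-=======-===========::-#=++++%@@@@@%%@@@@@@@@@@%%%@@@@@@@@@@@@@@%%%%%%%%%%%%%%%%%%%%%%%%%%%%%#**
:::::::::::::::::::--------------------=---==------===-=-==::-#++++++@@@@@%%@@@@@@@@@@%%@@@@@@@@@@@@@%%@@%%@%%%%%%%%%%%%%%%%%%%%%%%****
::::::::::::::::::::=---------=-------------==-==-=========::-*++@@@@@@@@%%@@@@@@@@@@@%%@@@@@@@@@@@@@@@%@%%%%%%%%%%%%%%%%%%%%%%@@@*****
::::::::::::::::::::--===--=-=--=--===----=-=-=---=========:--*+*@@@@@@@@%%@@@@@@@@@@@%%@@@@@@@@@@@@@%@%@%@%%%%%%%%%%%%%%%%%@@@@@******
::::::::::::
[... 2959 characters left out ...]
++++++++++++++++++++
=+==++====+=+++++==:..................  .  .      :-------:.     .      .................-=-=--=---===-=-----------==++++++++++++++++++
===++====+++=++=:..............................   :-------..  .......................... ...:==--======-=------------==+++++++***#####%
++=+=+++++++=....... .... ..................... -@--------+% ................ ....... .........:=-====-====----------==+%%%%%%%%%%%%%%%
+==++=+++=... ............= ............ ...... -+-:-------=  .................. .......... ......:===-====-==--------=%%%%%%%%%@%%%%%%
%%%#=+=................:%%* ..................  =*-::-------  ....................-=:.................-===-==-=------=#%%%%%%%%%%%%%%%%
```

The wrist image analysis shows that the lip slipped over the rim, so the scoop is now held about 90° lip-down, empty. I'll set it on its lip on open table and let it roll back upright against the rear finger under control.

```bash
python3 -c "
from h import *
go([.40,-.32,.33],90);go([.40,-.32,.11],90)"
```

```text
shift [-0.4679 -0.4126 -0.1015] turn 0.133 t 18.35 pos [0.6145 0.1307 0.249 ] yaw 105.96 F [ 0.5 -0.7 -3.3]
shift [-0.4678 -0.4128  0.1735] turn 0.133 t 18.35 pos [0.6145 0.1307 0.249 ] yaw 105.96 F [ 0.5 -0.7 -3.3]
```

Emit:
{"name": "move_arm", "arguments": {"deltas": [[[0,0,-0.05,0,1],[0,0,-0.1,0,1],[-0.05,-0.04,-0.1,0.02,1],[-0.1,-0.08,-0.1,0.04,1],[-0.15,-0.13,-0.1,0.06,1],[-0.2,-0.17,-0.1,0.08,1],[-0.25,-0.22,-0.1,0.1,1],[-0.3,-0.26,-0.1,0.12,1],[-0.35,-0.31,-0.1,0.133,1],[-0.4,-0.35,-0.1,0.133,1],[-0.44,-0.39,-0.1,0.133,1],[-0.468,-0.413,-0.1,0.133,1]]]}}

```text
clock: 19.55
position: [0.3976, -0.3218, 0.3293]
ee_rot: [0.0, 0.707, 0.707, -0.0]
contact_force: [0.9, -1.1, -3.1]
width: 0.0136
gripper_force: 33.0
```

Run:
```python
from h import *
go([.40,-.32,.10],90)
import cv2
w=manip.get_image("wrist");g=cv2.cvtColor(w,cv2.COLOR_RGB2GRAY)
s=manip.get_state();print(s["contact_force"],s["gripper_force"])
for r in range(150,300,8): print("".join(" .:-=+*#%@"[int(g[r,c])*10//256] for c in range(200,640,4)))
```

```text
shift [0.0024 0.0028 0.2866] turn -0.0 t 19.55 pos [ 0.3976 -0.3218  0.3293] yaw 90.0 F [ 0.9 -1.1 -3.1]
[-1.84212384 -5.81678799 -1.9808433 ] 32.68644869327545
%%%%%%%%%+============================#%%%%%%%%%%%%%%%%%%%%%################%%%%%%%%%%%%%%%%#%%%%%%%##########
%%%%%%%%%%#+===========================+%%%%%%%%%%%%%%%%%%#%############%%#%%%%%%%%%%%%%%%%%#%%%%%%%#*#%#%####
%%%%%%%%%#%%%#+====+=====================+%%%%%%%%%%%%%%%#%##############%%%%%%%%%%%%%%%%%##%%%%%%%%%###%%%###
%%%%%%%#%%%%%%%%%%%%%*=======================*%%%%%%%%%##################%%%%%%%%%%%%%%%%##%%%%%%%%%%%########
%%%%##%%%%%%%%%%%#%%%%%+==========---==========#%%%%%%#%################%%%%%%%%%%%%%%%%%#%%%%%%%%%%%%########
#%%%%%%%%%%%%%%%%#%%%%%%%+===--==================#%%#=================+#%%%%%%%%%%%%%%%%%#%%%%%%%%#%%#%#######
%%%%%%%%%%%%%%%%#%%%%%%%%%%+-=========-===========+%=*====================+%%%%%%%%%%%%%%#%%%%%%%%#%#######*##
%%%%%%%%%%%%%%%%#%%%%%%%%%%##+========-==============-=*+=====================*%%%%%%%%%%##%%%################
%%%%%%%%%%%%%%%##%%%%%%%%%%%###================*##=
[... 469 characters left out ...]
=====================*###*########
%%%%%%##%%%##%%%%%%%%%::::::::-==--:=%*====%*======-------------****+-==============================+#########
%%%%%%%%#%%%#%%%%%=  .::.::======-::-   #+===#=====---------------*****--===============================+*####
###%%%%%##%%##%%%#   :::.-=======-:--.  :%%====%====----------------*+-----=================================*#
%%%%%#####%%%%%##:   ::- ========-:---   *%%%+===%+==------------------------=================================
%%%%%%%%%%%%%%%%#   .:--.========-.++=   .%%%##+======-------------------------===============================
%%%%%%%%%%%%%%%  . .   - :::::-==-:-. .    -%%%%#+===+==--------------------------============================
```

Emit:
{"name": "move_arm", "arguments": {"deltas": [[[0,0,0.06,0,1],[0,0,0.12,0,1],[0,0,0.18,0,1],[0,0,0.24,0,1],[0,0,0.275,0,1],[0,0,0.295,0,1],[0,0,0.3,0,1],[0,0,0.3,0,1]]]}}

```text
clock: 20.4
position: [0.3992, -0.3202, 0.0888]
ee_rot: [-0.0, 0.707, 0.707, -0.0]
contact_force: [-0.3, -0.6, -2.2]
width: 0.0136
gripper_force: 31.0
```

Emit:
{"name": "move_arm", "arguments": {"deltas": [[[0,0,0.005,0,1],[0,0,0.009,0,1],[0,0,0.009,0,1]]]}}

```text
clock: 20.7
position: [0.3992, -0.3204, 0.0821]
ee_rot: [0.0, 0.707, 0.707, -0.0]
contact_force: [0.0, -0.8, -1.9]
width: 0.0134
gripper_force: 31.0
```

Emit:
{"name": "move_arm", "arguments": {"deltas": [[[0,0,0.004,0,1],[0,0,0.008,0,1],[0,0,0.008,0,1]]]}}

```text
clock: 21.0
position: [0.3988, -0.3201, 0.075]
ee_rot: [-0.0, 0.707, 0.707, -0.0]
contact_force: [-1.2, -0.3, -2.9]
width: 0.0135
gripper_force: 31.0
```

Emit:
{"name": "move_arm", "arguments": {"deltas": [[[0,0,0.002,0,1],[0,0,0.004,0,1],[0,0,0.004,0,1]]]}}

```text
clock: 21.3
position: [0.3989, -0.3202, 0.0719]
ee_rot: [-0.0, 0.707, 0.707, -0.0]
contact_force: [-0.9, 0.1, -2.4]
width: 0.0135
gripper_force: 31.0
```

Emit:
{"name": "move_arm", "arguments": {"deltas": [[[0,0,0.002,0,1],[0,0,0.004,0,1],[0,0,0.004,0,1]]]}}

```text
clock: 21.6
position: [0.399, -0.3203, 0.069]
ee_rot: [-0.0, 0.707, 0.707, -0.0]
contact_force: [-1.3, 0.5, 0.3]
width: 0.0136
gripper_force: 31.1
```

Emit:
{"name": "move_arm", "arguments": {"deltas": [[[0,0,0,0,0.35],[0,0,0,0,0.35],[0,0,0,0,0.35],[0,0,0,0,0.35],[0,0,0,0,0.35]]]}}

```text
clock: 22.1
position: [0.3991, -0.3204, 0.069]
ee_rot: [0.0, 0.707, 0.707, -0.0]
contact_force: [-0.8, 0.2, 0.6]
width: 0.0281
gripper_force: 0.0
```

Run:
```python
from h import *
import cv2
w=manip.get_image("wrist");g=cv2.cvtColor(w,cv2.COLOR_RGB2GRAY)
h=cv2.cvtColor(w,cv2.COLOR_RGB2HSV);m=((h[...,0]<18)&(h[...,1]>140)&(h[...,2]>60)).astype(np.uint8)
n,_,st,ce=cv2.connectedComponentsWithStats(m);print([ (st[i].tolist(),ce[i].round()) for i in range(1,n) if st[i,4]>100])
s=manip.get_state();print(s["contact_force"],s["gripper_force"],s["width"])
for r in range(100,320,8): print("".join(" .:-=+*#%@"[int(g[r,c])*10//256] for c in range(200,640,4)))
```

```text
[([302, 232, 36, 136, 4236], array([319., 300.]))]
[-0.06833342  0.13125549  0.32868271] 0.0 0.0280573959065875
%%%%%%%%%%%%%%%%%%%%%%%%%%%%%%%%%%%%%*++=+++++++++++++++++++++++++++++++++++++++++++++++++==*%%%%%%%%%%%%%%%%%
@@%%%%%%%%%%%%%%%%%%%%%%%%%%%%%%%%%%%%++++++++=++++++++++++++++++++++++++++++++++++++++=+++=+%%%%%%%%%%%%%%%%%
%%%%%%%%%%%%%%%%%%%%%%%%%%%%%%%%%%%%%#++=++++++++++++++++++++++++++++++++++++++++++++++++=+++%%%%%%%%%%%%%%%%%
@%%%%%%%%%%%%%%%%%%%%%%%%%%%%%%%%%%%%%=+=+++++++++++++++++++++++++++++++++++++++++++++++++==+%%%%%%%%%%%%%%%%%
%%%%%%%%%%%%%%%%%%%%%%%%%%%%%%%%%%%%++*#+++++++++++++++++++++++++++++++++++++++++++++++++++=+%%%%%%%%%%%%%%%%%
@%@@@%@%%%%%%%%%%%%%%%%%%%%%%%%%%%=+++++++++++++++++++++++++++++++++++++++++++++++++++++++++++%%%%%%%%%%%%%%%%
@%@@@@%%%%%%%#%%%%%%%%%%%%%%%%%#++++++++++++++=+++++++++++++++++++++++++++++++++++++++++++++=+%%%%%%%%%%%%%%%%
@@%@@@%%%%%%%%%%%%%%%%%%%%%%%#+++++++===++++#++=+++++++++++++++++++++++++++++++=+++++++++++==+%%%%%%%%%%%%%%%%
@@@%@%@@%%%%%%%%%%%%%%%%%%%++==+++++++++++++++++++++++++++++++++++++++++++++++++++++++++==+%%%%%%%%%
[... 1419 characters left out ...]
--------==-=+++++++++++++++++++++*
@@%%#%@++++++.  .--:  -+++:-:-----:=   ---   -=++++++--------======+###=======-------=--=+++++++++++++++++++++
@@%%%%@@++++-   ---   -+++:::-::--:=.  :--:   ==++=+++=----=----======+==========------+++++++++++++++++++++++
%@%%%%%@@%-.      -   =+++::-:----:=:  :- .    .==+++=+=------------=============-----=+++++++++++++++++++++++
   .%%@@%*  .         +++=::-:----:+=            =++++-     .-----------========-----==-++++++++++++++++++++++
     .               :+++=::::-----=+ . .                  .    ----------======--------==++++++++++++++++++=+
        ..           =+++=:::------++:        .                   .-----------------------===+=+++++++++++++++
```

The scoop stands on its lip, loosely caged between the fingers. I'll roll it back along its arc.

Emit:
{"name": "move_arm", "arguments": {"deltas": [[[0,0.008,-0.006,0,0.35],[0,0.016,-0.011,0,0.35],[0,0.024,-0.016,0,0.35],[0,0.032,-0.02,0,0.35],[0,0.04,-0.024,0,0.35],[0,0.048,-0.027,0,0.35],[0,0.056,-0.029,0,0.35],[0,0.064,-0.031,0,0.35],[0,0.072,-0.031,0,0.35],[0,0.08,-0.031,0,0.35],[0,0.088,-0.031,0,0.35],[0,0.0975,-0.031,0,0.35]]]}}

```text
clock: 23.35
position: [0.4777, -0.3203, 0.0936]
ee_rot: [0.0, 0.707, 0.707, 0.0]
contact_force: [0.3, 0.0, 0.4]
width: 0.0281
gripper_force: 0.0
```

```bash
cat > asc.py <<'E'
from h import *
import cv2,sys
w=manip.get_image("wrist");g=cv2.cvtColor(w,cv2.COLOR_RGB2GRAY)
cv2.imwrite("pics/last.png",w[:,:,::-1])
h=cv2.cvtColor(w,cv2.COLOR_RGB2HSV);m=((h[...,0]<18)&(h[...,1]>140)&(h[...,2]>60)).astype(np.uint8)
n,_,st,ce=cv2.connectedComponentsWithStats(m);print([ (st[i].tolist(),ce[i].round()) for i in range(1,n) if st[i,4]>100])
s=manip.get_state();print(s["clock"],s["position"],s["contact_force"],s["gripper_force"],s["width"])
for r in range(100,320,8): print("".join(" .:-=+*#%@"[int(g[r,c])*10//256] for c in range(160,600,4)))
E
python3 asc.py
```

```text
[([306, 253, 52, 114, 5124], array([331., 310.]))]
23.4 [ 0.47923737 -0.32062896  0.09378577] [ 1.45688255 -0.61204756  0.46358915] 0.0 0.02782700596083166
%%%%%%%%%%%%%%%%%%%%%%%%%%%++++++++++++++++++++++++++++++++=++++++++++=++===#%%%%%%%%%%%%%%%%%%%%%%%%%%%%%%##*
%%%%%%%%%%%%%%%%%%%%%%%%%%++++=++++++++++++++++++++++++++++++++++++++++++++=++%%%%%%%%%%%%%%%%%%%%%%%%%%%%%:.:
%%%%%%%%%%%%%%%%%%%%%%%%%%++++++++++++++++++++++++++++++++++++++=+++++=++=++=+#%%%%%%%%%%%%%%%%%%%%%%%%%=.::==
%%%%%%%%%%%%%%%%%%%%%%%%#++=++++++++++++++++++++++++++++++++++++++++++++==++=+%%%%%%%%%%%%%%%%%%%%%%%%%%#.::::
%%%%%%%%%%%%%%%%%%%%%%%++++++++++++++++++++++++++++++++++++++++++++++++++++=%%%%%%%%%%%%%%%%%%%%%%%%%%%%%#..::
%%%%%%%%%%%%%%%%%%%%%*++++++++++++++++++++++++++++++++++++++++++++++++++++%%%%%%%%%%%%%%%%%%%%%%%%%%%%%%%%%:..
%%%%%%%%%%%%%%%%%%%%==++++=++++++++++++++++++++++++++++++++++++++=++++++%%%%%%%%%%%%%%%%%%%%%%%%%%%%%%%%%%%%:.
%%%%%%%%%%%%%%%%%%=+==++++=+++++++++++++++++++++++++++++++++++++++++++%%%%%%%%%%%%%%%%%%%%%%%%%%%%%%%%%%%%%%%*
%%%%%%%%%%%%%%%%+=++==+=+++++++++++++=++++++++++++++++++
[... 1463 characters left out ...]
#############==========*###*++****
%%%%%%%#++++======+=+++.  .--:  -+=+=:::::::::::::--   -----------==========*###########==============###*##**
%%%%%%%%%%*+====++++=+:   ---.  -=++=:::::::::::::--:   ----------------=======########*=============*####***#
%%%%%%%%%%%%#==+++++-       -.  ===+=:::::::::::::-      .------------------=======*###==============###*****%
%%%%%%%+.    .%#++=-.           =====:::::::::::::         ------   ...-----=---===*###=============*####***%%
%%%%*                          :=====:::::::::::::                   .....-==------=+##=============###*****%%
%#                 .           %%%===::::::::::::.     .              .... ..-------=+=--==========###*****%%%
```

It is rolling back as planned; the bar now appears about 45° rotated. Continuing.

Emit:
{"name": "move_arm", "arguments": {"deltas": [[[0,0.008,0.001,0,0.35],[0,0.016,0.003,0,0.35],[0,0.024,0.006,0,0.35],[0,0.032,0.009,0,0.35],[0,0.04,0.01,0,0.35],[0,0.048,0.009,0,0.35],[0,0.056,0.007,0,0.35],[0,0.064,0.005,0,0.35],[0,0.072,0.003,0,0.35],[0,0.08,0.001,0,0.35],[0,0.09,0.001,0,0.35],[0,0.1,0.001,0,0.35]]]}}

```text
clock: 24.6
position: [0.5571, -0.3201, 0.0926]
ee_rot: [-0.001, 0.707, 0.707, -0.0]
contact_force: [1.1, -0.0, -2.0]
width: 0.0275
gripper_force: 1.4
```

```bash
python3 asc.py
```

```text
[([314, 247, 43, 120, 4600], array([334., 306.]))]
24.65 [ 0.55858759 -0.3201926   0.09243641] [ 1.04838049 -0.36750861 -1.91694743] 1.2923603194212774 0.027876716017366226
%%%%%%%@@#++++++++++++++++++++++++++++++++++++++++++========+*%%%%%%%%%%%%%%%%%%#::===+*##########******######
%%%%%%%%%%%+++++++++++++++++++++++++++++++++++++++++++++++++++%%%%%%%%%%%%%%%%*:-====##########******#########
%%%%%@%%%%+++++++++++++++++++++++++++++++++++++++++++++++++++*%%%%%%%%%%%%%%::===+*#########*******######%#%%%
%%%%%%%%@+++++++++++++++++++++++++++++++++++++++++++++++++==%%%%%%%%%%%%%%%%-:---+*#######******######%%%%%%##
%%%%@%%@#++++++++++++++++++++++++++++++++++++++++++++++++++%%%%%%%%%%%%%%%%%%#.::-+*###******########%%%%#####
%%%%@%@+++++++++++++++++++++++++++++++++++++++++++++++++*%%%%%%%%%%%%%%%%%%%%%%::::-+******######%%%%%%#######
%%%%@%+++++++++++++++++++++++++++++++++++++++++++++++++%%%%%%%%%%%%%%%%%%%%%%%%%+.-:-+**#######%%%%%%#########
%%%%*+++++++++++++++++++++++++++++++++++++++++++++++++%%%%%%%%%%%%%%%%%%%%%%%%%%%%.:--=*####%%%%%%##%#######%%
%%%*+++++++++++++++++++++++++++++++++++
[... 1480 characters left out ...]
%%%%%%%%%%@%@@@@@@@@%%%%%%%%%%%%%%
++++====++++++++++++++=.  :--:  :--=-=-:::::=+++-:--   -==-==--=====-=---+*=%%%%%%@%%@%%%%@%%@@@%%%%%%%%%%%%%%
+++++====+++++++++++++-   ---.  -+++==-:::::---:::--:   --=-====-====----++%%%%%%%%%%%%%%%%%%%%%%%%%%%%%%%%%%%
+++++++===++++++++++-       =.  ++++++=:::::-:-::--  .....--==--=======-=+++*%%%%%%%%%%@%%%%%%%%%%%%%%%%%%%%%%
%%%++++-     .+++++-  ..       .++++++=:::::----:.      . .=++++- . . .-+++++++++++==*#%%%%%%%%%%%%%%%%#%%%%%%
%%%%*     .              ..  . :++++++=:::::::-::         .     .. .......=++++++++++++++%%%%%%%%%%%%%%#%%%%%%
%# .                           =++++++=::::----::..            . .....  ..  .=+++++++++++++#%%%%%%%%%%%%#%%%%%
```

Emit:
{"name": "move_arm", "arguments": {"deltas": [[[0,0.005,0,0,0.35],[0,0.01,0,0,0.35],[0,0.015,0,0,0.35],[0,0.02,0,0,0.35],[0,0.02,0,0,0.35]]]}}

```text
clock: 25.15
position: [0.5737, -0.3204, 0.093]
ee_rot: [0.0, 0.707, 0.707, 0.0]
contact_force: [0.7, -0.1, -3.2]
width: 0.0278
gripper_force: 1.2
```

```bash
python3 asc.py
```

```text
[([311, 251, 45, 116, 4663], array([332., 307.]))]
25.2 [ 0.57334529 -0.32034629  0.09297745] [ 0.08018216  0.30342374 -2.1489862 ] 1.2647178250357527 0.027309011496688223
@@@@@%+++++++++++++++++++++++++++++++++++++++++====+=++=++*%%%%%%%%%%%%%%%*:===*##########******#########%%%%%
@@@@@@%++++++++++++++++++++++++++++++++++++++++++++++++++++%%%%%%%%%%%%%--==++##########******#######%%%%%%###
%@@@@@*++++++++++++++++++++++++++++++++++++++++++++++++++#%%%%%%%%%%%#:-==+##########******#######%%%%%%%#####
@@%@@%++++++++++++++++++++++++++++++++++++++++++++++++++%%%%%%%%%%%%%%-:--+*#######******######%%%%%%%########
%@@%@+++++++++++++++++++++++++++++++++++++++++++++++++%%%%%%%%%%%%%%%%%#.::=*###******######%%%%%%%%########*%
@@%#+++++++++++++++++++++++++++++++++++++++++++++++++%%%%%%%%%%%%%%%%%%%%=::-+******######%%%%%%%########*%%%%
@@%++++++++++++++++++++++++++++++++++++++++++++++++#%%%%%%%%%%%%%%%%%%%%%%+.--=**######%%%%%%%########*%%%%%%%
%++++++++++++++++++++++++++++++++++++++++++++=++++%%%%%%%%%%%%%%%%%%%%%%%%%%----*###%%%%%%%##%######*%%%%%%%%%
#+++++++++++++++++++++++++++++++++++++++
[... 1479 characters left out ...]
*@@@%@%@@@@@@@@@@@@%%%%%%%%%%%%%%%
===++++++++++++++++++++.  :--:  :=----:::::-=++-:-== ..-========--=======---%@@%@@%%@%%@@@@%@%%%%%%%%%%%%%%%%%
+===++++++++++++++++++-   ---.  -+++++::::---:+-::---   -=-======---======--#%%%%%@%%@%@%%%%%%%%%%%%%%%%%%%%%%
++===+++++++++++++++-       =.  ++++++::::::--:::--  ..  .--=========-====--+%%%%%%%%%%%%%@%%%%%%%%%%%%%%%%%%%
%+===++-.    .+++++-   .     .  ++++++:::::----::     .....=+===-......-==-==+++++++++%%@%%%%%%%%%%%%%%%%%%%%%
%%%#- . .        .  .        . :++++++:::::::::::     . ....    . ..... ..-+++++++++++++*#%%%%%%%%#%%%%%%%%%%%
@#              .              =++++++::::::--:::                ... .. .....=+++++++++++++#%%%%%%%%%%%%%%%%%%
```

Emit:
{"name": "move_arm", "arguments": {"deltas": [[[0,0,0.004,0,0.35],[0,0,0.008,0,0.35],[0,0.006,0.01,0,0.3],[0,0.012,0.01,0,0.2],[0,0.012,0.01,0,0.1],[0,0.012,0.01,0,0],[0,0.012,0.01,0,0],[0,0.012,0.01,0,0]]]}}

```text
clock: 26.0
position: [0.5824, -0.3202, 0.0849]
ee_rot: [-0.0, 0.707, 0.707, -0.0]
contact_force: [0.3, 0.2, -2.9]
width: 0.0422
gripper_force: 1.3
```

```bash
python3 asc.py
```

```text
[([335, 249, 45, 114, 4327], array([356., 305.]))]
26.05 [ 0.58241154 -0.32024963  0.08492622] [ 0.67775627  0.17496824 -1.93569154] 1.3067423475149553 0.042812991313068205
@@@*+++++++++++++++++++++++++++++++++++++++======+++++++++%%%%%%%%%%%%%%*:===+*##########***#**#######%#%%%%%%
@@@@@++++++++++++++++++++++++++++++++++++++++++++++++++++++%%%%%%%%%%%=-==++##########****#########%%%%%%%%###
@@@@*+++++++++++++++++++++++++++++++++++++++++++++++++++++%%%%%%%%%%:-==+*##########****#*######%%%%%%%%%#####
@@@@%+++++++++++++++++++++++++++++++++++++++++++++++++++%%%%%%%%%%%%.--=**#######******#######%%%%%%%%%#######
@@@*++++++++++++++++++++++++++++++++++++++++++++++++++*%%%%%%%%%%%%%%*::-+#####*****#######%%%%%%%%%#########%
@@%++++++++++++++++++++++++++++++++++++++++++++++++++%%%%%%%%%%%%%%%%%%.::=******#*#####%%%%%%%%#%#######*%%%%
@*++++++++++++++++++++++++++++++++++++++++++++++++++%%%%%%%%%%%%%%%%%%%%=::-+*########%%%%%%%%#%######*%%%%%%%
#++++++++++++++++++++++++++++++++++++++++++++++++=%%%%%%%%%%%%%%%%%%%%%%%%.--=*####%%%%%%%%#%########%%%%%%%%%
+++++++++++++++++++++++++++++++++++++++
[... 1480 characters left out ...]
@+@@@@@@@@@@@@@@@@%%%%@@@@%%%%%%%%
+++++++++++++++++==  .---   .-====-======--=-=++++++++=--...===========----++@@@@@@@@@@@@@@@@@@%%%%%%%%%%%%%%%
++++++++++++++++++   ---.   :+++++=====----=--=+++++++=-=-  .===========---++@@@@@@@@@@@@@@@@@%%%%%%%%%%%%%%%%
++++++++++++++++:  . .-=    =+++++++++++++++-::+++++++=++.....-==========-=+#%@@@@@%@%@%@@%%%@%%%%%%%%%%%%%%%%
=+=-:::=++++++   ....  .    ++++++++++++++++-::::=++++-........ -++++==::.-=++++++++%%%%%%@@%%%%%%%%%%%%%%%%%%
        :-:.     . .    .  -++++++++++++++++::::-:---+-    .   . ...:-.........+++++++++#%%%%%%%%%%%%%%%%%%%%%
          . .              +++++++++++++++++:::::---::.         . . .. .  .......-++++++++++%%%%%%%%%%%%%%%%%%
```

```bash
cat > pr.py <<'E'
from h import *
p=manip.camera_params("wrist");s=manip.get_state();q=s["ee_rot"];R=Rn.from_quat([q[1],q[2],q[3],q[0]]).as_matrix();T=np.array(p["tool_from_camera"])
def pw(X):
    t=R.T@(np.array(X)-s["position"]);c=T[:3,:3].T@(t-T[:3,3]);return (p["fx"]*c[0]/c[2]+p["cx"],p["fy"]*c[1]/c[2]+p["cy"])
E
python3 - <<'E'
from pr import *
bx=s["position"][0]+.021-.009
for th in(0,20,28,45,70):
    t=np.radians(th);c,n=np.cos(t),np.sin(t)
    z0=max(-(-S*n+u*c) for S,u in((-53,-104),(12,-104),(83,-66)))/1000
    f=lambda S,u,y:np.round(pw([bx-(S*c+u*n)/1000,-.32+y,z0+(-S*n+u*c)/1000]))
    print(th,round(z0,3),"tailtop",f(-53,-62,.027),f(-53,-62,-.027),"tailbot",f(-53,-104,.027),"lip",f(83,-66,.027),f(83,-66,-.027),"bar",f(-7,7,.026),f(7,7,.026),f(0,7,-.026))
E
```

```text
0 0.104 tailtop [430. 195.] [420. 277.] tailbot [409. 178.] lip [197. 192.] [206. 273.] bar [369. 250.] [332. 250.] [346. 361.]
20 0.102 tailtop [477. 205.] [462. 295.] tailbot [470. 186.] lip [252. 181.] [256. 254.] bar [362. 249.] [326. 244.] [340. 357.]
28 0.097 tailtop [493. 209.] [476. 301.] tailbot [493. 189.] lip [274. 178.] [276. 247.] bar [357. 245.] [324. 238.] [337. 348.]
45 0.105 tailtop [547. 234.] [521. 343.] tailbot [565. 210.] lip [317. 177.] [317. 247.] bar [352. 255.] [323. 243.] [334. 360.]
70 0.101 tailtop [598. 273.] [558. 402.] tailbot [673. 252.] lip [382. 178.] [377. 247.] bar [339. 248.] [325. 234.] [330. 347.]
```

Emit:
{"name": "move_arm", "arguments": {"deltas": [[[0,0,0,0,-0.3],[0,0,0,0,-0.6],[0,0,0,0,-1],[0,0.012,0,0,-1],[0,0.012,0,0,-1],[0,0.012,0,0,-1]]]}}

```text
clock: 26.65
position: [0.5928, -0.3203, 0.0849]
ee_rot: [0.0, 0.707, 0.707, 0.0]
contact_force: [-0.2, -0.1, 1.0]
width: 0.0854
gripper_force: 0.0
```

```bash
python3 asc.py | head -2
python3 - <<'E'
import cv2,numpy as np
g=cv2.imread("pics/last.png",0)
for r in range(170,310,6): print(r,"".join(" .:-=+*#%@"[int(g[r,c])*10//256] for c in range(180,560,4)))
E
```

```text
[([387, 257, 55, 123, 4574], array([412., 312.]))]
26.7 [ 0.59292507 -0.32037016  0.08512502] [ 1.75422239  0.21838715 -0.68017908] 0.4597953404299915 0.08524980194741977
170 ++++++++++++++++++++++++++++=+++=+=+=++=%%%%%%%%%%%%%%%%%%%%%%%%%%%%.-=*#%%##########*%%%%%#%%%
176 ++++++++++++++++++++++++++=+++++==+====*%%%%%%%%%%%%%%%%%%%%%%%%%%%%%.--*##########*%%%%%%%%%%%
182 +++++++++++++++++++++++++++==--------=**###%%%%%%%%%%%%%%%%%%%%%%%%%%%:--*#######*%%%%%%%%%%%%%
188 +++++++++++++++++++++++=+=--------=++++++++++++++++++++**##%%%%%%%%%%%%=:-+####*%%%@%%%%%%%%%#%
194 ++++++++++++++++++++++===------+++++++++++++++++++++++++++++++++++++++++++=+**%%%@%%%%%%%%%%%%%
200 +++++++++++++++++++++++==++++%@%%%%#*++++=+++++++++++++++++++++++++++++++++++++++++++++%%%%%%%%
206 ++++++++++++++++++++=++====+=*%%%%%%%%%%%%%%%%%%%#++++++++++++++++++++++++++++++++++++++#%%%%%%
212 ++++++++++++++++++++++======+%%%%%%%%%%%%%%%%%%%%%%%%%%%%%++++++++++++++++++++++++++++++++%%%%%
218 +++++++++++++=++++=+++++=*%%%%%%%%%%%%%%%%%%%%%%%%%%%%%%%=+++++++%%%%@%%%%%%%#*+===++++++++%%%%
224 ++++++++++++++++++++++==+
[... 770 characters left out ...]

272 ++=----.   ++=+++++=+++=---------=-=-------------------=:---------==========+%%%*=------%%%%%%%
278 =. :--.    =++=+++++++=++++++===-----------------------==+++++++=: :=====---=*%%+=-----*%%%%%%%
284   :--:     =++++++++++++====+=++=+=====--------=-------===+++++++-:..=--------+++------%%%%%%%%
290  ---:      -+++++++++=+=+=+=++++===============-------====+++++++-=: .---------=+=----=%%%%%%%%
296 ---:       -++++=+++==+++=++=====+===================-===+++++++====:  --=---=--=+=---*%%%%%%%%
302 --:        =+=+++++++++++++++++++===+=======+========-===+++++++=.===:  -=-=-----++---%%#%%%%%%
308 --        :+++++++++++++++++++=+++=+========+=====++=-===+++++++= .+++-  --------=++-=%%%%%%%%%
```

Run:
```python
from pr import *
for bx in (.622,.628):
  for th in(0,10,20,28):
    t=np.radians(th);c,n=np.cos(t),np.sin(t)
    z0=max(-(-S*n+u*c) for S,u in((-53,-104),(12,-104),(83,-66)))/1000
    f=lambda S,u,y:np.round(pw([bx-(S*c+u*n)/1000,-.32+y,z0+(-S*n+u*c)/1000])).astype(int).tolist()
    print(bx,th,round(z0,3),"tailtop",f(-53,-62,.027),f(-53,-62,-.027),"tailbot",f(-53,-104,.027),"lip",f(83,-66,.027),f(83,-66,-.027),"bar",f(-7,7,.026),f(7,7,.026),f(-7,7,-.026),f(7,7,-.026))
```

```text
0.622 0 0.104 tailtop [459, 194] [447, 276] tailbot [433, 177] lip [225, 192] [233, 273] bar [415, 249] [378, 249] [403, 361] [370, 361]
0.622 10 0.105 tailtop [485, 200] [471, 286] tailbot [465, 181] lip [251, 186] [256, 263] bar [413, 251] [374, 248] [401, 364] [367, 359]
0.622 20 0.102 tailtop [510, 205] [492, 295] tailbot [496, 185] lip [277, 181] [280, 254] bar [407, 249] [370, 243] [396, 360] [364, 352]
0.622 28 0.097 tailtop [526, 209] [506, 301] tailbot [520, 189] lip [298, 177] [299, 247] bar [401, 244] [366, 237] [391, 353] [361, 342]
0.628 0 0.104 tailtop [469, 194] [456, 276] tailbot [442, 177] lip [236, 192] [242, 273] bar [431, 249] [394, 249] [417, 361] [384, 361]
0.628 10 0.105 tailtop [496, 200] [481, 286] tailbot [474, 181] lip [261, 186] [265, 263] bar [429, 251] [390, 248] [415, 364] [381, 359]
0.628 20 0.102 tailtop [521, 205] [502, 295] tailbot [506, 185] lip [286, 181] [288, 254] bar [423, 249] [386, 243] [410, 360] [377, 352]
0.628 28 0.097 tailtop [538, 209] [517, 301] tailbot [530, 189] lip [306, 177] [307, 247] bar [417, 244] [381, 237] [405, 353] [374, 342]
```

Run:
```python
from h import *
import json,cv2
P0,q=json.load(open("w4.json"));s=dict(position=np.array(P0),ee_rot=np.array(q))
for p in((418,124),(452,164),(531,102),(500,60)): print("block",wr(s,p,.029).round(3))
for n in("scene","side"):
    im=manip.get_image(n);cv2.imwrite(f"pics/{n}9.png",im[:,:,::-1])
    o=cv2.imread(f"pics/{n}0.png")[:,:,::-1]
    h=lambda i:((cv2.cvtColor(i,cv2.COLOR_RGB2HSV)[...,1]>90)&(i[...,0]>110)&(i[...,2]<150)).astype(np.uint8)
    for i in(o,im):
        k,_,st,ce=cv2.connectedComponentsWithStats(h(np.ascontiguousarray(i)));print(n,[(st[j].tolist(),ce[j].round(1).tolist()) for j in range(1,k) if st[j,4]>60])
```

```text
block [ 0.649 -0.252  0.029]
block [ 0.695 -0.299  0.029]
block [ 0.777 -0.228  0.029]
block [ 0.733 -0.183  0.029]
scene [([386, 30, 11, 15, 65], [392.7, 37.0]), ([212, 235, 23, 17, 66], [223.9, 242.8]), ([271, 286, 52, 35, 1307], [297.1, 302.8])]
scene [([386, 30, 11, 15, 67], [392.6, 37.3]), ([478, 96, 31, 37, 80], [493.2, 115.1]), ([272, 286, 51, 35, 1313], [297.4, 302.9])]
side [([546, 25, 33, 13, 95], [562.4, 31.2]), ([303, 129, 44, 21, 739], [324.3, 139.0])]
side [([561, 2, 33, 13, 134], [577.0, 7.8]), ([553, 24, 27, 15, 196], [565.8, 30.9]), ([553, 42, 23, 10, 62], [563.4, 46.2]), ([303, 129, 44, 21, 749], [324.2, 139.1])]
```

Emit:
{"name": "move_arm", "arguments": {"deltas": [[[0,-0.008,0,0,-1],[0,-0.016,0,0,-1],[0,-0.024,0,0,-1],[0,-0.032,0,0,-1],[0,-0.04,0,0,-1],[0,-0.048,0,0,-1],[0,-0.056,0,0,-1],[0,-0.064,0,0,-1],[0,-0.072,0,0,-1],[0,-0.08,0,0,-1],[0,-0.08,0,0,-1]]]}}

```text
clock: 27.9
position: [0.5266, -0.3199, 0.0844]
ee_rot: [-0.001, 0.707, 0.707, -0.0]
contact_force: [1.6, 0.1, 0.5]
width: 0.0859
gripper_force: 0.0
```

```bash
python3 asc.py | head -2
python3 - <<'E'
import cv2,numpy as np
g=cv2.imread("pics/last.png",0)
for r in range(170,390,6): print(r,"".join(" .:-=+*#%@"[int(g[r,c])*10//256] for c in range(180,560,4)))
E
```

```text
[([387, 265, 66, 115, 4738], array([416., 315.]))]
27.95 [ 0.52728555 -0.31997525  0.08444857] [0.91463244 0.34554223 0.4710474 ] 0.0 0.08517640027711021
170 %%%%+=======+==============+===========================%%%%%%%%%%%%%%%%%%%%%%%%%%%%%%%%%%%%*..:
176 %%%======================+===========================+%%%%%%%%%%%%%%%%%%%%%%%%%%%%%%%%%%%%%%*.:
182 %#=============================================-----+#%%%%%%%%%%%%%%%%%%%%%%%%%%%%%%%%%%%%%%%+.
188 #=====================================+===--------==+======+*#%%%%%%%%%%%%%%%%%%%%%%%%%%%%%%%%*
194 ======================+=====================----=++========+=======+*#%%%%%%%%%%%%%%%%%%%%%%%%%
200 ==============================================#%#*+====+++============++==++*%%%%%%%%%%%%%%%%%%
206 ==============================================%%%%%%%%#*+====+++=+======+=====++==+*#%%%%%%%%%%
212 ================================+===========+#%%%%%%%%%%%%%##*+====+++==+==++=++++++++++==+*#%%
218 ===========================================*%%%%%%%%%%%%%%%%%%%%%%#*++===-=++==++===+++++=+++++
224 ========================================*#
[... 2046 characters left out ...]
   .   
350        .%%%%%%%%%%%%%%%%%%%%%%%%%%=++========#%#%%%%-:::::::.  .. .         ..... ...    .    .
356         .%%%%%%%%%%%%%%%%%%%%%%%%%%%*===+=====#%%%%%:::::::.       .   . . ............   .  ..
362           #%%%%%%%%%-:-:--:-*%%%%%%%%%#=-.......=+%%.:::::.            .  ..............    .  
368 .          #%%%%%%%%     .       .:.            .===.::::.         .. ..    .............     .
374             #%%%#:                                 :.:::.            .    ..  .......... .   . 
380              *.                                       .                  .      ......         
386                                                                             -:. ...... .
```

The scoop simply pivots on its lip, and it needs more travel to come upright. I'll cage the bar again, roll it to near upright, then pinch it so that it squares up.

Emit:
{"name": "move_arm", "arguments": {"deltas": [[[0,0.008,-0.004,0,0.0],[0,0.02,-0.008,0,0.35],[0,0.03,-0.01,0,0.35],[0,0.036,-0.01,0,0.35],[0,0.044,-0.01,0,0.35],[0,0.052,-0.008,0,0.35],[0,0.06,-0.006,0,0.35],[0,0.07,-0.005,0,0.35],[0,0.08,-0.006,0,0.35],[0,0.09,-0.008,0,0.35],[0,0.1,-0.01,0,0.35],[0,0.105,-0.01,0,0.35]]]}}

```text
clock: 29.15
position: [0.6128, -0.3202, 0.0927]
ee_rot: [-0.0, 0.707, 0.707, -0.0]
contact_force: [-0.6, -0.1, -2.8]
width: 0.0278
gripper_force: 1.2
```

```bash
python3 asc.py | head -2
python3 - <<'E'
import cv2,numpy as np
g=cv2.imread("pics/last.png",0)
for r in range(170,310,6): print(r,"".join(" .:-=+*#%@"[int(g[r,c])*10//256] for c in range(180,560,4)))
E
```

```text
[([313, 246, 44, 121, 4653], array([334., 305.]))]
29.2 [ 0.61302065 -0.32012007  0.09249996] [ 1.22065455 -0.73088247 -2.56679646] 1.3208602657687152 0.027801322329745453
170 ++++++++++++++++++++++++++++=++++++%%%%%%%%%%%%%%%%%%%%%%%%%=-*#%%%#%%%%####@@%@%%%%%%%%%%%%%%%
176 +++++++++++++++++++++++++++++++=++%%%%%%%%%%%%%%%%%%%%%%%%%%%=-+##%%%%####%%@@%@%%%%%%%%%%%%%%@
182 +++++++++++++==--=-----------=+++*###%%%%%%%%%%%%%%%%%%%%%%%%%#:+#%%####%%%@@@@@@@%%%%%%%@%%%%%
188 +++++++++++==-----=-------=++++++++++++++++++++++++++++++**###%%-=*##*@@@@@@@@@@@@@%%%%%@@@%%%%
194 ++++++++======-----=---=+++++++++++++++++++++++++++++++++++++++++++++@@@@@@@@@@@@@@@%%%%@@%@@%%
200 +++++++++===+===+++++%@@@@%%%#**++++++++++++++++++++++++++++++++++++++@@@@@@@@@@@@@%%%%%@@@@%@%
206 +++++++++++=++======+++#%%%%%%%%%%%%%@@@@++++++*%#***++++++++++++++++++@@@@@@@@@@@@%%%%%@@%%@@@
212 ++++++++++========+++%%%%%%%%%%%%%%%%%%%+++++++==%@@@@@@@@@@@@@@@@%%%%##@@@@@@@@@@@%%%%@%@@@%@@
218 +++++++++========+==+=%%%%%%%%%%%%###%%*++++++=++%@%@@@@%%@@@@@@@@#---@@@@@@@@@@@@@%%%%@@%@%@%@
224 ++++++++++=+=+=++=+====+
[... 771 characters left out ...]

272 ++++++++++====-=--:  .---  -==----==+++++++-:-- . =======-=======---@%+@@@@@@%%%%%@%%%%%%%%%%%%
278 ++++++++++++++++++   :--:  :------=++++++++-:-=.  :===-=--=======---+*+@@@%@@@%%%%%%%%%%%%%%%%%
284 +++++++++++++++++-   ---.  -++===-:=+++++++-:-=-   -=-==-==-======-=++#@%%%%%%%%%%%%%%%%%%%%%%%
290 ++++++++++++++++-     :=.  ===++==:::-+++++--*:  ...-==-========-=-=++%@%@@%%%%%%%%%%%%%%%%%%%%
296 ++++====++++++=        :   ++++=+=:::::++++-:.........====---------++++++++###%%%%%%%%%%%%%%%%%
302 +-.      =++=-.         . .++++++=:::::--+=: .. .    ..=+++:. .....=+++++++++++==*#%%%%%%%%%%%%
308    .           .          :++++++=:::::::-:: .       .     . ........=+++++++++++===#%%%%%%%%%%
```

Emit:
{"name": "move_arm", "arguments": {"deltas": [[[0,0.004,0,0,0.5],[0,0.008,0,0,1],[0,0.008,0,0,1],[0,0.008,0,0,1],[0,0.008,0,0,1]]], "squeeze": 40}}

```text
clock: 29.7
position: [0.6184, -0.3203, 0.0929]
ee_rot: [-0.0, 0.707, 0.707, -0.0]
contact_force: [0.6, 0.2, -2.9]
width: 0.0116
gripper_force: 33.2
```

Emit:
{"name": "move_arm", "arguments": {"deltas": [[[0,0,-0.01,0,1],[0,0,-0.03,0,1],[0,0,-0.06,0,1],[0,0,-0.1,0,1],[0,0,-0.12,0,1],[0,0,-0.12,0,1]]]}}

```text
clock: 30.3
position: [0.6202, -0.3214, 0.1933]
ee_rot: [0.004, 0.707, 0.707, 0.001]
contact_force: [0.1, -0.4, -3.4]
width: 0.0113
gripper_force: 33.8
```

```bash
python3 asc.py | head -2
python3 - <<'E'
import cv2,numpy as np
g=cv2.imread("pics/last.png",0)
for r in range(170,310,6): print(r,"".join(" .:-=+*#%@"[int(g[r,c])*10//256] for c in range(180,560,4)))
from pr import *
bx=s["position"][0];z0=s["position"][2]+.011;print(s["moment"])
for th in(0,10,20,30):
    t=np.radians(th);c,n=np.cos(t),np.sin(t)
    f=lambda S,u,y:np.round(pw([bx-(S*c+u*n)/1000,-.32+y,z0+(-S*n+u*c)/1000])).astype(int).tolist()
    print(th,"tailtop",f(-53,-62,.027),f(-53,-62,-.027),"lip",f(83,-66,.027),f(83,-66,-.027),"bar",f(-7,7,.026),f(7,7,.026))
E
```

```text
[([294, 247, 42, 120, 4595], array([315., 306.]))]
30.35 [ 0.61920603 -0.32074139  0.19092723] [-0.45182999  0.83977888 -3.13108109] 33.866578797460534 0.01138412257126393
170 ====================*%%%%%%%%%%%%%%%%%%%%%%%%%%%%%%%%%%%%%%%%%%%%%%%#%%%%%%%%%%%%#%%%%%%%%%%%%%
176 =======================+%%%%%%%%%%%%%%%%%%%%%%%%%%%%%%%%%%%%%%%%%%%%#%%%%%%%%%%%%#%%%%%%%%%%%%%
182 =======-------============*##########%%%%%%%%%%%%%%%%%%%%%%%%%%%%%%%%%%%%%%%%%%%%#%%%%%%%%%%%%%
188 ====-----------=========================+++===+==========+==#%%%%%%#%%%%%%%%%%%%%##%%%%%%%%%%%%
194 ==-------------=====------========================+======+===#%%%%#%%%%%%%%%%%%%%%##%%%%%%%%%%%
200 ===============+-----------=========+==+==++=+===++++++=======#%%%%%%%%%%%%%%%%%%%%##%%%%%%%%%%
206 ============================*#####*======+%%%%%#####***++++====*%#%%%%%%%%%%%%%%%%%%%#%%%%%%%%%
212 =============================================*%%%%%%%%%%%%#===%%%#%%%%%%%%%%%%%%%%%%%%##%%%%%%%
218 ========================================#=====%%%%%%%%%%%%+---%%%#%%%%%%%%%%%%%%%%%%%%%##%%%%%%
224 ========================
[... 1148 characters left out ...]
=======#*#####%%%##%%%%
296 %%%%%%%%%%+--+#%%%%%#        ::::::::::.       .%%#*==-:.:-=====================%#######%%%%#%%
302 %%%%%%%-       +%%+.         ::::::::::.         -*%% .    . -===================%%%%#####%%%%%
308 %%%%#.                       ::::::::::                 ....   :===============+%%#%%%%%##%%%%%
[ 0.03389837  0.0266003  -0.0109642 ]
0 tailtop [405, 190] [398, 269] lip [181, 188] [192, 266] bar [336, 240] [300, 240]
10 tailtop [427, 194] [418, 277] lip [209, 182] [217, 257] bar [333, 241] [298, 238]
20 tailtop [449, 201] [437, 288] lip [235, 178] [241, 250] bar [329, 242] [296, 237]
30 tailtop [472, 209] [457, 301] lip [262, 176] [265, 245] bar [325, 242] [295, 235]
```

Emit:
{"name": "move_arm", "arguments": {"deltas": [[[0,-0.03,0,0,1],[0,-0.07,0,0,1],[0,-0.11,0,0,1],[0,-0.115,0.04,0,1],[0,-0.115,0.08,0,1],[0,-0.115,0.1,0,1],[0,-0.115,0.112,0,1],[0,-0.115,0.112,0,1],[0,-0.115,0.112,0,1]]]}}

```text
clock: 31.25
position: [0.5269, -0.3205, 0.0995]
ee_rot: [0.0, 0.707, 0.707, -0.0]
contact_force: [1.3, 0.2, -2.5]
width: 0.0109
gripper_force: 38.3
```

Emit:
{"name": "move_arm", "arguments": {"deltas": [[[0,0,0.003,0,1],[0,0,0.006,0,1],[0,0,0.006,0,1]]]}}

```text
clock: 31.55
position: [0.5267, -0.3203, 0.0948]
ee_rot: [0.0, 0.707, 0.707, 0.0]
contact_force: [-0.5, 0.7, -2.3]
width: 0.0111
gripper_force: 38.3
```

Emit:
{"name": "move_arm", "arguments": {"deltas": [[[0,0,0.003,0,1],[0,0,0.005,0,1],[0,0,0.005,0,1]]]}}

```text
clock: 31.85
position: [0.5264, -0.3202, 0.0903]
ee_rot: [-0.0, 0.707, 0.707, -0.0]
contact_force: [-0.0, -1.1, -3.5]
width: 0.0109
gripper_force: 38.3
```

Emit:
{"name": "move_arm", "arguments": {"deltas": [[[0,0,0.003,0,1],[0,0,0.005,0,1],[0,0,0.005,0,1]]]}}

```text
clock: 32.15
position: [0.5264, -0.3201, 0.0862]
ee_rot: [-0.0, 0.707, 0.707, -0.0]
contact_force: [-0.1, -0.2, -3.2]
width: 0.0109
gripper_force: 38.3
```

Emit:
{"name": "move_arm", "arguments": {"deltas": [[[0,0,0.003,0,1],[0,0,0.005,0,1],[0,0,0.005,0,1]]]}}

```text
clock: 32.45
position: [0.5264, -0.3202, 0.0822]
ee_rot: [-0.0, 0.707, 0.707, -0.0]
contact_force: [-0.4, 0.0, -3.2]
width: 0.0106
gripper_force: 38.3
```

Emit:
{"name": "move_arm", "arguments": {"deltas": [[[0,0,0.003,0,1],[0,0,0.005,0,1],[0,0,0.005,0,1]]]}}

```text
clock: 32.75
position: [0.5269, -0.3204, 0.0785]
ee_rot: [0.0, 0.707, 0.707, 0.0]
contact_force: [0.1, -0.6, -2.8]
width: 0.011
gripper_force: 38.1
```

Emit:
{"name": "move_arm", "arguments": {"deltas": [[[0,0,0.003,0,1],[0,0,0.005,0,1],[0,0,0.005,0,1]]]}}

```text
clock: 33.05
position: [0.5292, -0.3211, 0.0765]
ee_rot: [0.003, 0.707, 0.707, 0.001]
contact_force: [3.8, 0.6, 5.6]
width: 0.0109
gripper_force: 39.2
```

Emit:
{"name": "move_arm", "arguments": {"deltas": [[[0,0,0.003,0,1],[0,0,0.005,0,1],[0,0,0.005,0,1]]]}}

```text
clock: 33.35
position: [0.5319, -0.3217, 0.0744]
ee_rot: [0.006, 0.707, 0.707, 0.003]
contact_force: [8.3, 3.0, 11.9]
width: 0.0108
gripper_force: 40.0
```

```bash
python3 asc.py | head -2
python3 - <<'E'
import cv2,numpy as np
im=cv2.imread("pics/last.png");g=cv2.cvtColor(im,cv2.COLOR_BGR2GRAY);h=cv2.cvtColor(im,cv2.COLOR_BGR2HSV)
m=(h[...,0]<18)&(h[...,1]>140)&(h[...,2]>60)
for r in range(236,390,5): print(r,"".join("O" if m[r,c] else " .:-=+*#%@"[int(g[r,c])*10//256] for c in range(230,430,2)))
E
```

```text
[([295, 247, 41, 120, 4523], array([315., 306.]))]
33.4 [ 0.53188644 -0.32168843  0.07443587] [ 7.09314988  2.55151007 11.88715393] 40.17841412569396 0.010795986402041187
236 =============+==============+==+++++=-----------++++++++++++++++++++=++++++%%%%%%%%%%#======-*@%%%%%
241 ================+=+++++++++++++++=+==---------=+++++++++++++++++++++++++++++*#%@@@@@@*=======#@%%%%%
246 ======++=====++====+================---------------+===================+==+=++=*%%%%%+======+%@%%%%%
251 ============================++----:--OOOOOOOOOOOOO-=-:--++++++++++++++++++++++++++++=-======+%@%*#%%
256 ==============================---:OOOOOOOOOOOOOOOOOOO:--=========+++++++++++++++++++=-----==#%%*====
261 ++=====+==+==+========-:  . .:---OOOOOOOOOOOOOOOOOOOO:--:    .:-=========-===--=---=-------=%@%+====
266 =========-------------.     .---:OOOOOOOOOOOOOOOOOOOO:---.     .-===-==-===-===---==--------=++=====
271 =------------=-------:      :---:OOOOOOOOOOOOOOOOOOOO:---: . .  :-----==-------=-===-------=++======
276 ------------===-=-==-.     .:---:OOOOOOOOOOOOOOOOOOOO::--:.    . -===--====-==--====-
[... 1616 characters left out ...]
           .-OOOOOOOOOOOOOOOOOO-.                     .      ...   .  ...   ..-
361 . .                        .    :+OOOOOOOOOOOOOOOOOO=:                               . .. .         
366    .              .     .             ..OOOOOO...                                                   
371               . .         .                                .         .        .              .      
376  :.                                   .                               .             .      .        
381 %-           .                          .                                           .==:            
386                               .                                                        .--.
```

Emit:
{"name": "move_arm", "arguments": {"deltas": [[[0,0,-0.003,0,1],[0,0,-0.006,0,1],[0,0,-0.008,0,1],[0,0,-0.008,0,1]]]}}

```text
clock: 33.8
position: [0.5263, -0.3203, 0.0767]
ee_rot: [-0.0, 0.707, 0.707, -0.0]
contact_force: [0.7, 1.0, 1.3]
width: 0.0109
gripper_force: 45.5
```

Emit:
{"name": "move_arm", "arguments": {"deltas": [[[0,0,0,0,0.7],[0,0,0,0,0.5],[0,0,0,0,0.35],[0,0,0,0,0.2],[0,0,0,0,0],[0,0,0,0,0],[0,0,0,0,0]]]}}

```text
clock: 34.5
position: [0.5265, -0.3203, 0.0769]
ee_rot: [-0.0, 0.707, 0.707, -0.0]
contact_force: [-0.3, 0.6, -2.7]
width: 0.0429
gripper_force: 1.2
```

```bash
python3 asc.py | head -2
python3 - <<'E'
import cv2,numpy as np
im=cv2.imread("pics/last.png");g=cv2.cvtColor(im,cv2.COLOR_BGR2GRAY);h=cv2.cvtColor(im,cv2.COLOR_BGR2HSV)
m=(h[...,0]<18)&(h[...,1]>140)&(h[...,2]>60)
for r in range(165,390,6): print(r,"".join("O" if m[r,c] else " .:-=+*#%@"[int(g[r,c])*10//256] for c in range(150,490,3)))
from pr import *
for dz in (.02,.026):
  for th in(-8,0,8,16,28):
    t=np.radians(th);c,n=np.cos(t),np.sin(t);bx=s["position"][0];z0=s["position"][2]+dz
    f=lambda S,u,y:np.round(pw([bx-(S*c+u*n)/1000,-.32+y,z0+(-S*n+u*c)/1000])).astype(int).tolist()
    print(dz,th,"tailtop",f(-53,-62,.027),f(-53,-62,-.027),"lip",f(83,-66,.027),f(83,-66,-.027),"bar",f(-7,7,.026),f(7,7,.026),f(7,7,-.026))
E
```

```text
[([337, 249, 44, 114, 4277], array([357., 305.]))]
34.55 [ 0.52657376 -0.32028467  0.07690044] [-0.03147435 -0.06601367 -2.83879791] 1.2351598183158785 0.0426597186147051
165 %%%%%%%%%%%%%%%%#++++++++++++++++++++++++++++++++++++++++++++++++++++++++++=++++++=++++=*%%%%%%%%%%%%%%%%%%%%%%%%%
171 %%%%%%%%%%%%%%%%*++++++++++++++++++++++++++++++++++++++++++++++++++=++++++=+++++++===+*%%%%%%%%%%%%%%%%%%%%%%%%%%%
177 %%%%%%%%%%%%%%#=++++++++++++++++++++++++++++++++++++++++++++++++++++++++++=+++++=+==*%%%%%%%%%%%%%%%%%%%%%%%%%%%%%
183 %%%%%%%%%%%%#++++++++++++==------------===================++=++++++++++++++++=+=++*%%%%%%%%%%%%%%%%%%%%%%%%%%%%%%%
189 %%%%%%%%%%%+++++++++++==--------------------------------------=-=----====-===-===+++++++++++++++++*%%%%%%%%%%%%%%%
195 %%%%%%%%%%*+=++++++====--=---=---=---------------------------------------==--==+++++++++++++++++++++*%%%%%%%%%%%%%
201 %%%%%%%%%+=+=++++=++++++++++=+==============----------------------=-==-=====++++++++++++++++++++++++++*%%%%%%%%%%%
207 %%%%%%%*++++++++=++==========================+===+====+=++++=+++++==---=+++%%%%%%%###****+++
[... 3903 characters left out ...]
ailtop [447, 204] [435, 293] lip [222, 184] [229, 259] bar [331, 253] [295, 248] [297, 359]
0.02 28 tailtop [476, 214] [460, 310] lip [255, 180] [259, 252] bar [326, 254] [293, 246] [296, 355]
0.026 -8 tailtop [393, 195] [387, 277] lip [145, 202] [161, 290] bar [341, 257] [301, 260] [303, 377]
0.026 0 tailtop [412, 198] [404, 283] lip [171, 196] [183, 279] bar [338, 258] [299, 258] [300, 375]
0.026 8 tailtop [432, 202] [421, 290] lip [196, 191] [205, 270] bar [336, 260] [296, 257] [298, 373]
0.026 16 tailtop [452, 208] [439, 299] lip [219, 186] [226, 263] bar [332, 261] [294, 256] [297, 370]
0.026 28 tailtop [482, 219] [465, 317] lip [253, 182] [257, 256] bar [327, 262] [292, 253] [295, 367]
```

The bar seems to be riding on the upper edge of the right pad, since it moves with that finger and its weight hangs there. I'll lower until the scoop's weight is on the table, then back that finger away.

Emit:
{"name": "move_arm", "arguments": {"deltas": [[[0,0,0.002,0,0],[0,0,0.003,0,0],[0,0,0.003,0,0]]]}}

```text
clock: 34.85
position: [0.528, -0.3207, 0.0753]
ee_rot: [0.002, 0.707, 0.707, 0.001]
contact_force: [2.9, 0.6, 1.6]
width: 0.0426
gripper_force: 0.2
```

Emit:
{"name": "move_arm", "arguments": {"deltas": [[[0,0,0.002,0,0],[0,0,0.003,0,0],[0,0,0.003,0,0]]]}}

```text
clock: 35.15
position: [0.5274, -0.3208, 0.0726]
ee_rot: [0.001, 0.707, 0.707, 0.0]
contact_force: [3.4, -0.6, 3.3]
width: 0.0429
gripper_force: 0.0
```

Emit:
{"name": "move_arm", "arguments": {"deltas": [[[0,0,0.002,0,0],[0,0,0.003,0,0],[0,0,0.003,0,0]]]}}

```text
clock: 35.45
position: [0.5266, -0.3203, 0.0696]
ee_rot: [0.0, 0.707, 0.707, -0.0]
contact_force: [3.7, -0.3, 3.7]
width: 0.0429
gripper_force: 0.0
```

```bash
python3 asc.py | head -2
```

```text
[([333, 258, 46, 106, 4227], array([354., 310.]))]
35.5 [ 0.52655247 -0.3203214   0.06962264] [4.11140682 1.08429226 3.21394325] 0.0 0.042725792234108675
```

Emit:
{"name": "move_arm", "arguments": {"deltas": [[[0,0,0,0,-0.3],[0,0.004,0,0,-0.6],[0,0.01,0,0,-1],[0,0.015,0,0,-1],[0,0.015,0,0,-1]]]}}

```text
clock: 36.0
position: [0.539, -0.3202, 0.0694]
ee_rot: [-0.0, 0.707, 0.707, -0.0]
contact_force: [-0.3, -0.2, 0.2]
width: 0.0852
gripper_force: 0.0
```

```bash
python3 asc.py | head -2
python3 - <<'E'
import cv2,numpy as np
im=cv2.imread("pics/last.png");g=cv2.cvtColor(im,cv2.COLOR_BGR2GRAY);h=cv2.cvtColor(im,cv2.COLOR_BGR2HSV)
m=(h[...,0]<18)&(h[...,1]>140)&(h[...,2]>60)
for r in range(165,390,6): print(r,"".join("O" if m[r,c] else " .:-=+*#%@"[int(g[r,c])*10//256] for c in range(150,560,4)))
E
```

```text
[([332, 248, 44, 115, 4360], array([352., 305.]))]
36.05 [ 0.53866699 -0.32016308  0.06945338] [-0.06808868  0.0073919   1.08469418] 0.0 0.0853505959956602
165 %%%%%%%%%%%++++++++++++++++++++++++++++++++++++++++++++++++=+=+=+=*%%%%%%%%%%%%%%%%%%%%%%%%%%%%%#..----
171 %%%%%%%%%%%=+++++++++++++++++++++++++++++++++++=++++++++++=+++==+%%%%%%%%%%%%%%%%%%%%%%%%%%%%%%%%#..---
177 %%%%%%%%%*=++++++++++++++++++++++++++++++++++++++++++=++++=+++=%%%%%%%%%%%%%%%%%%%%%%%%%%%%%%%%%%%#..--
183 %%%%%%%%++++++================================================+####%%%%%%%%%%%%%%%%%%%%%%%%%%%%%%%%#.::
189 %%%%%%%+++++--------------------------------====---=--=-----=+++++++*%%%%%%%%%%%%%%%%%%%%%%%%%%%%%%%#..
195 %%%%%%%+=+-----------------------------------=--===-==--===+++++++++++#%%%%%%%%%%%%%%%%%%%%%%%%%%%%%%#.
201 %%%%%*++-----------------------------=---------=-=-==----=++++++++++++++%%%%%%%%%%%%%%%%%%%%%%%%%%%%%%#
207 %%%%+=++=============================++++++++------=+++++%@@@@@@@%+++++%%%%%%%%%%%%%%%%%%%%%%%%%%%%%%%%
213 %%%%++++======================================------=+++#%%%%%%%%*=====%%%%%
[... 2452 characters left out ...]
=-OOOOOOOOO=%%+==+======   ..  .. .  ..........  .     ... 
357 .               -%%%%%%%%%%%%%####%%%%+++++++=OOOOOOOOO*%%%%=======     ....... .. ............   . ...
363             .    -%%%%%%%%%#       :+#%@#++++=...      .%%%%%%+===      .     .. ...............   . ..
369       ..          :%%%%%%%%-                 ..         %%%%%%%%=            . . .. ........:..     ...
375                    .%%%#:                                  =%%%*              . .... ..........      . 
381               .     .:                  .       .             -              ..  ..   .........        
387                                                                      .          .  .=-......   .
```

Emit:
{"name": "move_arm", "arguments": {"deltas": [[[0,0.005,0,0,-1],[0,0.01,-0.01,0,-1],[0,0.01,-0.02,0,-1],[0,0.01,-0.03,0,-1],[0,0.01,-0.05,0,-1],[0,0.01,-0.08,0,-1],[0,0.01,-0.13,0,-1],[0,0.01,-0.18,0,-1],[0,0.01,-0.22,0,-1],[0,0.01,-0.25,0,-1],[0,0.01,-0.25,0,-1]]]}}

```text
clock: 37.15
position: [0.5481, -0.3214, 0.2753]
ee_rot: [0.005, 0.707, 0.707, 0.001]
contact_force: [0.4, 0.1, 1.0]
width: 0.0857
gripper_force: 0.0
```

```bash
python3 asc.py | head -2
python3 - <<'E'
import cv2,numpy as np
im=cv2.imread("pics/last.png");g=cv2.cvtColor(im,cv2.COLOR_BGR2GRAY);h=cv2.cvtColor(im,cv2.COLOR_BGR2HSV)
m=(h[...,0]<18)&(h[...,1]>140)&(h[...,2]>60)
for r in range(130,260,4): print(r,"".join("O" if m[r,c] else " .:-=+*#%@"[int(g[r,c])*10//256] for c in range(200,420,2)))
from pr import *
from scipy.optimize import least_squares
print(s["position"])
E
```

```text
[([312, 152, 14, 60, 729], array([318., 181.]))]
37.2 [ 0.54717478 -0.32075491  0.27253848] [-0.20033619  0.38636287 -0.36386227] 0.0 0.0854540140149233
130 --=-==---=-========-===========-==============+##############################################################+
134 ==-==-===----===-===-=-======================+################################################################
138 --===-===-=-=============================+**##################################################################
142 =-=---===-=============-----------------========================================+#############################
146 ==--==---=-=-=-=-=-===-----=--------=*******************+======+*****************#############################
150 ---=--=--==--====-===----------------------==---------=-=-----=-==============--+#==*#########################
154 ===-==--===--=====-==----------------------==*******###*-OOOOOO-====##########+-+#==*#########################
158 =========-=====--==-=-------------------------==***####*=OOOOOO+======########+-+#==*#########################
162 ==----=-===-=-==-====--
[... 2185 characters left out ...]
##############****#####*=--======----================-----------------------=-=----===-
242 ########***############################*********==========----====-======-------------------------==--=-=-====
246 #########****####################################+==========-------------------=---=--===-=------=-==--=-=---=
250 ############***####################################*============================-----====---=-----=--==-======
254 ################****##################################+=====================+#######+-===--=-------======-==-=
258 ###################***##################################*=============*##############*------==------==---=====
[ 0.54717478 -0.32075491  0.27253848]
```

The scoop stands upright and empty; its outline matches the first wrist view. I'll make a quick numeric check of the chips in the bin.

Emit:
{"name": "move_arm", "arguments": {"deltas": [[[0,0,-0.06,0,-1],[0.06,0,-0.06,0,-1],[0.12,0,-0.06,0,-1],[0.18,0,-0.06,0,-1],[0.24,0,-0.06,0,-1],[0.3,0,-0.06,0,-1],[0.36,0,-0.06,0,-1],[0.41,0,-0.06,0,-1],[0.43,0,-0.06,0,-1],[0.43,0,-0.06,0,-1],[0.43,0,-0.06,0,-1]]]}}

```text
clock: 38.3
position: [0.5464, 0.0229, 0.3169]
ee_rot: [-0.0, 0.707, 0.707, -0.001]
contact_force: [-0.0, -0.7, -0.5]
width: 0.0853
gripper_force: 0.0
```

Run:
```python
from pr import *
import cv2
im=manip.get_image("wrist");g=cv2.cvtColor(im,cv2.COLOR_RGB2GRAY);cv2.imwrite("pics/bin.png",im[:,:,::-1])
cs=[pw([*b2w(x,y),.02]) for x,y in((-.087,-.084),(.087,-.084),(.087,.07),(-.087,.07))];print(np.round(cs))
cs=np.array(cs);x0,y0=cs.min(0).astype(int);x1,y1=cs.max(0).astype(int)
b=cv2.bilateralFilter(im,5,30,5).astype(int)
for r in range(max(0,y0),min(400,y1),3): print(r,"".join(" .:-=+*#%@"[int(g[r,c])*10//256] for c in range(max(0,x0),min(640,x1),2)))
```

```text
[[275. 167.]
 [399. 131.]
 [374.   4.]
 [235.  48.]]
3 ----=+**#####*+=::::::--------------------------=*#%%%#*+=----::::::::::::::::::::
6 =**#####**+-:::::----------------------:----=*#%%%#*+=-------:::::::--::::::::::::
9 ####*+=-:::::------------------------:--+*#####+=------------:::------::::::::::::
12 *=-::::----------------------------=*#%%%#*=--------------------------::::::::::::
15 :::----------------------------=*#%%%#+=---=---------------------------:::::::::::
18 ---------------------------+#%%%#*+=-----------------------------------:::::::::::
21 -----------------------+#%%%*+=----------------------------------------:::::::::::
24 ------------------=*#%%#*=----------------------------------------------::::::::::
27 ------------:-=*#%#*+=--------------------------------------------------::::::::::
30 ----------=*##*+==------------------------------------------------------::::::::::
33 :-----+*##*+=-----------------------------------------------------------::::::::::
36 ::=##*+=-----------------------------------------------------------------:::::::::
39 :::------------
[... 3001 characters left out ...]
----
144 #+::::::::::::::----------+************************************+==----------------
147 #*=:::::::::::::-----------+*****************************++==--------------------=
150 %#*-:::::::::::::----------=************************++==--------------------=-----
153 %#*+::::::::::::::----------*******************++==----------=--------------------
156 %%#*-:::::::::::::----------=*************++==-----------=------------------------
159 %%#*+::::::::::::::----------********+===----------=--=----------------=-------===
162 %%#**-:::::::::::::-----------*++==---------------=-----------------------==++****
165 %###*+::::::::::::::-------------------------------------------------==+++****+++=
```

```bash
python3 -c "
from rig import manip
print(manip.sign_off())"
```

```text
the job is handed in; nothing more can be done
None
```

I handed the job in at about 38 s: the gate is latched, the chips are in the bin (I made out six, though they overlap in the picture), and the empty scoop stands upright on the table, released, with the bystanders untouched. `sign_off()` returned no verdict, so I don't know how it was judged.

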